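# Fit the drum's retaining ring on the smoothing spindle

### The job

Take the spreading pliers from their rest, put their two pins into the holes of the open-ended retaining ring's lugs and lift it out of the die; squeeze to spread it, slide it down over the spindle's end until it lies on the flange, and let it close fully into the groove. Then lay the pliers back on their wooden rest the way they lay. Handle the ring only with the pliers, never with the fingers, and do not push the other things on the bench about.

Things in the scene. Friction and masses are not known exactly. Their poses are not given: they have to be found in the camera images.
- pliers: Spreading pliers (circlip pliers), dark steel, 0.2 kg, 175 long, level on the wooden rest, pins down. Origin: pivot centre at mid height (boss 22 across, 22 high); x points to the tips, z up. Centre of mass about 41 behind the pivot. Squeezing the handles SPREADS the tips. They start to give at 11 N on each handle; full squeeze takes about 12 N empty, 19 N with the ring; the springs reopen them.
- handles (a point): Where to grip the pliers across both handles, near the centre of mass: 43 behind the pivot, on the mid plane at mid height. Black rubber sleeves, flat-sided, 12 wide, 18 high, 25 to 95 behind the pivot. Linkages keep them parallel: 66 wide over both at rest, 37 fully squeezed, when they also lie 5 further behind the pivot. Closed to 65 they are carried all but unspread; closed to 36 or less with 30 N they are at the stop.
- pin_left (a point): End of the pin on the pliers' +y tip. Pin 5.5 diameter, 6 long, pointing down, below a collar of 15 diameter with a flat foot. Pin end 16 below the pivot's origin, collar foot 10 below it. At rest 70 ahead of the pivot and 11.8 to the side; at full squeeze 64.9 ahead and 28.7 to the side.
- pin_right (a point): The same on the -y tip.
- pliers_left (a joint): Turn of one half of the pliers (the other mirrors it): 0 at rest, 0.25 rad at the stop, tips fully spread
- ring: Retaining ring, bright steel, 7 thick, 95 long, 65 wide, 0.06 kg, flat in the die. Origin: centre of the closed bore (45 wide), at the underside; x points to the gap with the two lugs, z is its axis. Two arms, hinged 34 behind the centre, sprung shut: 4 N on each pin starts to spread them, 6 N spreads fully. The springs keep it on the pins by friction; it hangs level only if the collars bear on the lugs.
- lug_left (a point): Centre, at the top face, of the hole through the +y lug of the ring: x 42, y 13 from the ring's origin when closed, 7 above its underside. The hole is 14 along x, 15 along y (y 5 to 20), with a V notch on its outer side where a pin settles once it is 3.5 outward of this centre.
- lug_right (a point): The same for the -y lug (y -13).
- ring_left (a joint): Opening of one arm of the ring (the other mirrors it): 0 closed, 0.16 rad when spread by fully squeezed pliers
- die: Open forming die, fixed dark steel block 144 x 144, origin at its underside centre. A flat-floored pocket about 124 across (corners cut) has its floor at z 32 and its rim at z 44; a 38-diameter button, 4 high, stands in the middle of the floor, inside the ring.
- groove (a point): On the axis of the upright spindle, at the lower edge of the groove: the top face of a 66-diameter flange, on which the ring must lie, 82 above the table. Groove 42 diameter, 11 high. Above it the shaft end, 50 diameter, 22 high, tapering to 42 in its top 8. Spread by fully squeezed pliers the ring clears it by 2 to 3 all round if the axis is 104 ahead of the pliers' pivot.
- shaft_top (a point): Centre of the shaft's flat top, 115 above the table, 33 above the groove point
- spindle: Fixed smoothing spindle, 90-diameter cork drum, 150 x 150 base; origin on the axis at the table. Its x axis points to the middle of a half-round green sheet shroud (radius 86, 20 to 95 high) that covers 90 degrees to either side of +x; the -x side is open, and the pliers must come from there.
- rest: Fixed wooden tool rest, x along the pliers, origin at table level under their pivot's place. Front block (26 along x, 50 along y, top 35 high) at x 0 carries the pivot boss, a rear bar (x -98 to -82, 90 along y, top 37 high) the handle ends; base plate 8 high from x -112 to 22. The pliers' origin lies on it 46 above the table.
- cast: Bystander: a plaster foot cast, 150 x 76 x 125 high, 0.8 kg. Origin: centre of its underside.
- last: Bystander: a wooden shoe last, 160 x 60 x 65 high. Origin: centre of its underside.
- glue: Bystander: a glue bottle, 60 diameter, 150 high. Origin: centre of its underside.
- pot: Bystander: a steel cup, 64 diameter, 50 high. Origin: centre of its underside.
- brush: Bystander: a hand brush lying flat, 180 long. Origin: near its middle, on its underside.
- sole: Bystander: a cork sole lying flat, 150 x 60 x 18 high. Origin: centre of its underside.
- washer: Bystander: a flat closed steel washer, 68 outside and 48 inside diameter, 6 thick, without lugs: not the retaining ring. Origin: centre of its underside.

How it is judged:
By the outcome, as a careful person would: the job done as asked, in the order asked, and still so for the second after the job is handed in, with the robot touching nothing.
It also fails if it takes over 64 s, if anything falls off the work surface, if the arm or the gripper's body presses on something with over 40 N, if the wrist force passes 120 N, or if a joint passes its speed limit or range.

### The arm

A 6-joint arm with a two-finger parallel gripper is mounted at the origin on the work surface. World frame = base frame: x ahead of the robot, y to its left, z up, the work surface at z = 0. Lengths are in m, angles in rad, forces in N, time in s.
With the tool pointing down it reaches from about 0.35 to 0.775 m from the base axis. Payload 7.3 kg.
Tool frame: the origin (TCP) lies between the finger pads; the fingertips stand 11 mm ahead of it and the grasp point (between the pads) lies 8 mm behind it; z points along the fingers, y is the direction in which the jaws open and shut (so a half turn about z gives the same grasp; the last joint's range is limited). The gripper opens to 92 mm and grips with 3 to 60 N. Pads are 19 mm wide; open, the fingers measure 130 mm over their backs; the gripper's body (75 mm by 190 mm) begins 47 mm behind the grasp point.
Start: joints at [1.068, 0.342, 1.524, -0, 1.275, -0.146], TCP at [0.183, 0.492, 0.238] pointing down, gripper open.
Joint ranges: [-2.53, 2.53], [-0.77, 2.02], [0.04, 2.7], [-1, 4.14], [0.28, 2.66], [-3.11, 3.11]. Speed limits (rad/s): [2.57, 2.57, 3.14, 3.14, 3.14, 3.14].

### API

Orientations are given as a unit quaternion [x, y, z, w].
In Python, from cell import monitor, eyes, order gives the robot as it stands.
- The arm moves only by the shell command python3 -m jog 'ROWS' [OPENING] [FORCE]. ROWS is text: rows parted by semicolons, each of 4 numbers parted by spaces: the shift along the tool's x, y, z in mm, then the turn about the tool's z in rad. In form: x y z yaw; .... A call has exactly 8 rows; each row is the pose to reach, as a shift and turn from the pose measured when the call began, along the tool's axes at that moment; what a row does not reach only later rows make up. A row lasts 1/8 s, in which the tool goes at most 62.5 mm and 10.7 degrees, less where a joint would pass 70% of its speed; a pose out of reach is approached as far as the arm can. A call with a gripper value outside its range is refused whole. OPENING is the gripper's target within -1 to 1 (fully open at 1, half-way at 0, shut at -1), set as the call begins (- or left out, the last holds). The fingers move at their own pace and stop on an object; FORCE is the grip in N (left out, the last holds). Time passes only in rows, so rows that repeat a pose let the fingers close, or fill a call up. It gives the time, the measured TCP pose, the force and the opening at its end, in the units of the state.
- monitor.get_state(): the state, without advancing time (a new reading comes with each control period).
- eyes.get_image(name): name is "scene" or "side" or "wrist"; returns a dict with "color" (480x640x3 uint8, red, green, blue), "depth" (480x640 float32, m along the optical axis (not along the pixel's ray), 0 where there is no reading), "mtx" (3x3 intrinsics, pixels), "world_from_camera" (4x4, takes a point from camera to world coordinates). Camera axes: x right, y up, looking along -z (the intrinsics and any distortion apply to the point x, -y, -z); pixel columns grow to the right and rows downward; lengths in m; the calibration is good to about 2 mm. A picture is of the moment at which its call begins.
- order.close_job(): hands the job in, once; it reports no verdict.
The state is a dict: "t": time; "joint_positions": joint angles; "joint_vel": joint speeds; "tau": joint torques, N m; "position": TCP position; "orientation": TCP orientation; "ft_force": force on the tool from outside, world axes, zero at the start; "ft_torque": the same for the moment, N m; "grip_width": finger opening in m.
Only numpy, scipy, OpenCV 4.12 (cv2) and the standard library are available. Lean on these libraries where they do the work, as an engineer would, in place of code of your own. Each camera call takes 0.05 s, during which the arm holds its last target.

## Working session

There is one attempt and no reset: what is moved stays moved. The work goes in short steps, Python scripts to look and compute and a shell command to move; the robot and the scene stay as the last step left them, time stands still between calls to the robot, and variables do not carry over. Pictures are saved under pics/ and viewed, and the job is handed in when it is done.

```bash
ls; mkdir -p pics
python3 - <<'E'
from cell import monitor, eyes
import cv2,numpy as np
print(monitor.get_state())
for n in ["scene","side","wrist"]:
    d=eyes.get_image(n); cv2.imwrite(f"pics/{n}0.png",d["color"][:,:,::-1]); np.savez(f"{n}0.npz",**d); print(n,d["mtx"],d["world_from_camera"].round(4), {k for k in d})
E
```

```text
pics
{'t': 0.0, 'joint_positions': array([ 1.06798196e+00,  3.42727990e-01,  1.52500138e+00, -1.30964355e-05,
        1.27538213e+00, -1.45964767e-01]), 'joint_vel': array([ 6.96449616e-05,  2.63636008e-04,  8.57391402e-04, -1.09568000e-03,
       -1.72185446e-03, -1.26649559e-03]), 'tau': array([ 8.20058231e-04, -4.31232941e+01, -2.44225770e+01,  7.20080500e-02,
        5.57054719e-02, -9.75251965e-05]), 'position': array([0.18317595, 0.49160321, 0.23704767]), 'orientation': array([ 1.77477671e-01,  9.84124535e-01, -7.21814517e-04, -2.36115506e-04]), 'ft_force': array([ 0.34517614, -0.23157691,  0.29361523]), 'ft_torque': array([ 0.01724079,  0.01470035, -0.03569598]), 'grip_width': 0.09195837658132441}
scene [[462.82152545   0.         318.7151937 ]
 [  0.         462.82152545 234.45962951]
 [  0.           0.           1.        ]] [[ 0.1997 -0.7928  0.5759  1.0758]
 [ 0.9798  0.1537 -0.1281 -0.037 ]
 [ 0.013   0.5898  0.8074  0.8086]
 [ 0.      0.      0.      1.    ]] {'world_from_camera', 'depth', 'color', 'mtx'}
side [[596.58796107   0.         327.37324316]
 [  0.         596.58796107 231.26497598]
 [  0.           0.           1.        ]] [[ 0.9635  0.1963 -0.1818  0.3487]
 [-0.2674  0.682  -0.6807 -0.745 ]
 [-0.0096  0.7045  0.7097  0.9844]
 [ 0.      0.      0.      1.    ]] {'world_from_camera', 'depth', 'color', 'mtx'}
wrist [[344.18064554   0.         312.98164022]
 [  0.         344.18064554 244.8696039 ]
 [  0.           0.           1.        ]] [[ 0.3496 -0.8929 -0.2837  0.1057]
 [ 0.9369  0.3323  0.1087  0.5201]
 [-0.0028 -0.3038  0.9527  0.3845]
 [ 0.      0.      0.      1.    ]] {'world_from_camera', 'depth', 'color', 'mtx'}
```

View pics/scene0.png

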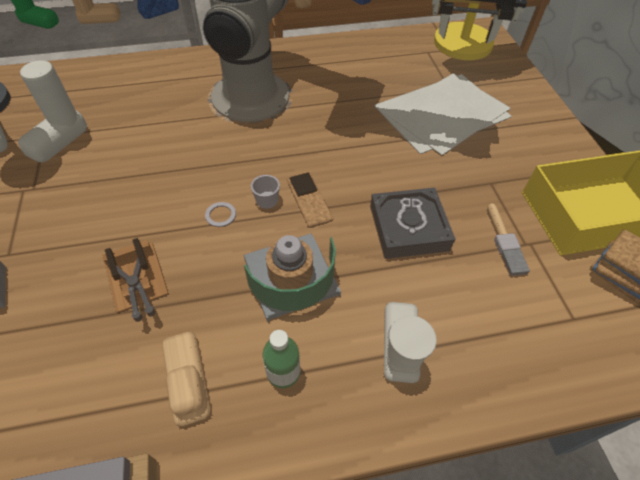

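View pics/side0.png

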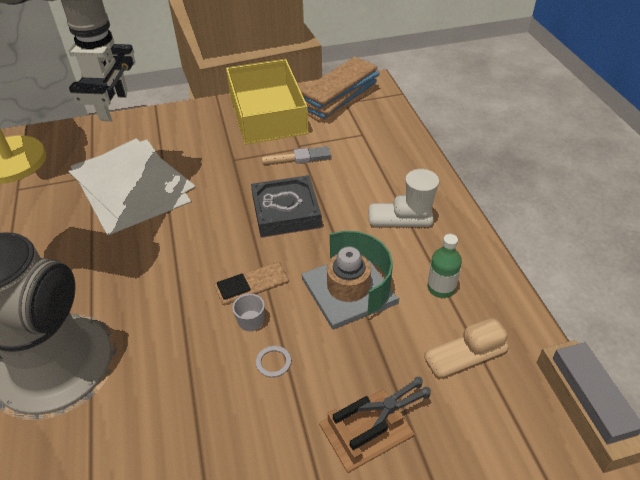

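View pics/wrist0.png

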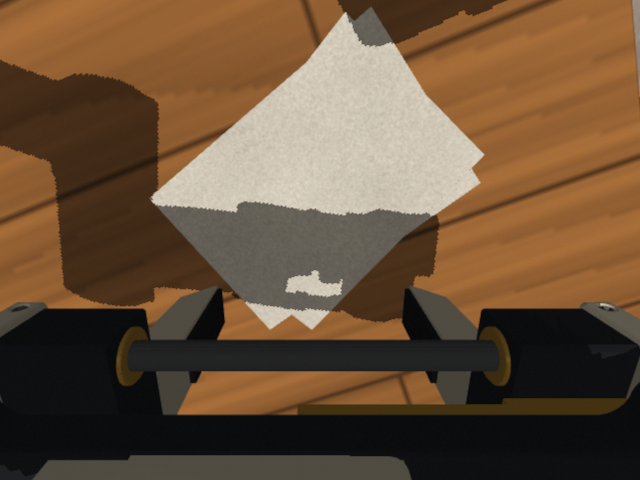

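```bash
cat > h.py <<'E'
import numpy as np,cv2
def load(n): return dict(np.load(n+'.npz'))
def ray(d,u,v):
    K=d['mtx'];T=d['world_from_camera']
    c=np.array([(u-K[0,2])/K[0,0],-(v-K[1,2])/K[1,1],-1.0])
    return T[:3,3],T[:3,:3]@c
def onz(d,u,v,z):
    o,r=ray(d,u,v); return o+r*(z-o[2])/r[2]
def cloud(d):
    K=d['mtx'];T=d['world_from_camera'];Z=d['depth'].astype(float)
    v,u=np.mgrid[0:480,0:640]
    c=np.stack([(u-K[0,2])/K[0,0]*Z,-(v-K[1,2])/K[1,1]*Z,-Z],-1)
    P=c@T[:3,:3].T+T[:3,3]; P[Z==0]=np.nan; return P
def proj(d,p):
    T=d['world_from_camera'];K=d['mtx'];c=T[:3,:3].T@(np.asarray(p)-T[:3,3])
    return K[0,0]*c[0]/-c[2]+K[0,2], K[1,1]*-c[1]/-c[2]+K[1,2]
def crop(d,u0,v0,u1,v1,s,fn):
    im=d['color'][v0:v1,u0:u1,::-1]; cv2.imwrite(fn,cv2.resize(im,None,fx=s,fy=s,interpolation=cv2.INTER_CUBIC))
E
python3 - <<'E'
from h import *
s=load('scene0');e=load('side0')
crop(s,95,230,175,330,6,'pics/a1.png');crop(s,360,180,460,260,7,'pics/a2.png')
crop(s,235,230,345,320,7,'pics/a3.png')
crop(e,310,370,440,470,6,'pics/b1.png');crop(e,245,170,325,240,8,'pics/b2.png');crop(e,295,230,405,325,7,'pics/b3.png')
P=cloud(s);Q=cloud(e)
for n,C,pts in(('s',P,[(412,215),(289,243),(135,280),(200,300),(400,110)]),('e',Q,[(349,253),(388,403),(285,200),(200,300)])):
    for u,v in pts: print(n,u,v,C[v,u].round(4))
E
```

```text
s 412 215 [0.5116 0.2921 0.0352]
s 289 243 [0.5922 0.0155 0.1186]
s 135 280 [ 0.5777 -0.2752  0.0573]
s 200 300 [ 0.6089 -0.1685 -0.0023]
s 400 110 [0.1404 0.3866 0.0066]
e 349 253 [0.5962 0.0179 0.1156]
e 388 403 [ 0.5757 -0.2803  0.0557]
e 285 200 [0.5233 0.2928 0.0359]
e 200 300 [ 0.2905  0.0798 -0.0026]
```

Run:
```python
import cv2,numpy as np
a=[cv2.imread(f'pics/{n}.png') for n in('a1','b1')]
for n in ('a1','a2','a3','b1','b2','b3'): print(n,cv2.imread(f'pics/{n}.png').shape)
```

```text
a1 (600, 480, 3)
a2 (560, 700, 3)
a3 (630, 770, 3)
b1 (600, 780, 3)
b2 (560, 640, 3)
b3 (665, 770, 3)
```

View pics/a1.png

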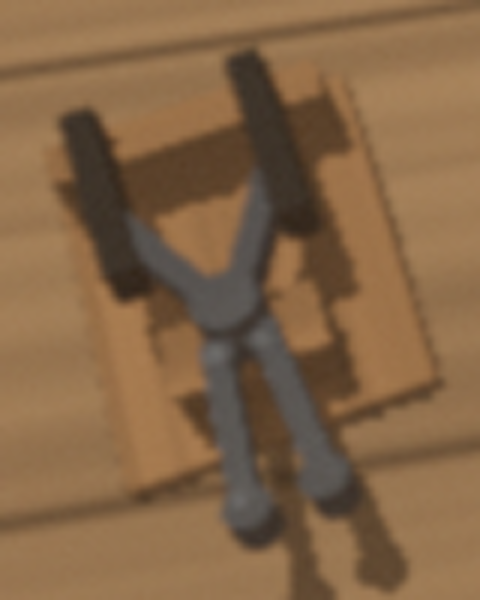

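View pics/b1.png

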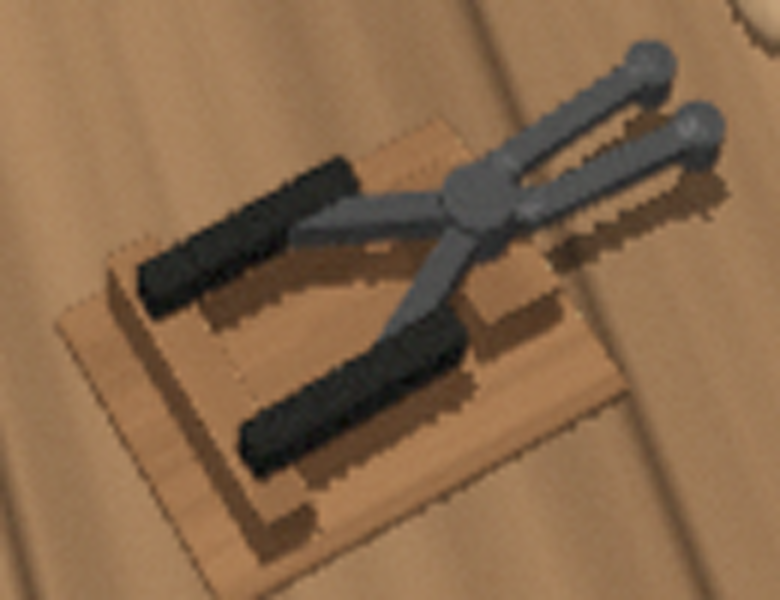

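View pics/a2.png

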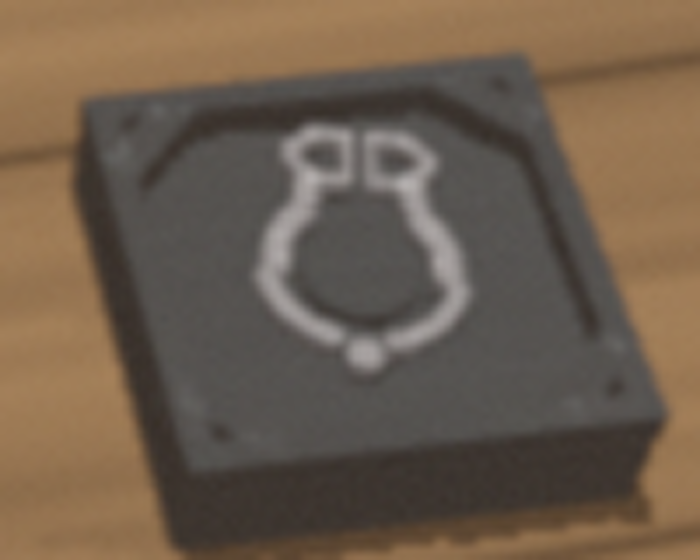

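View pics/b2.png

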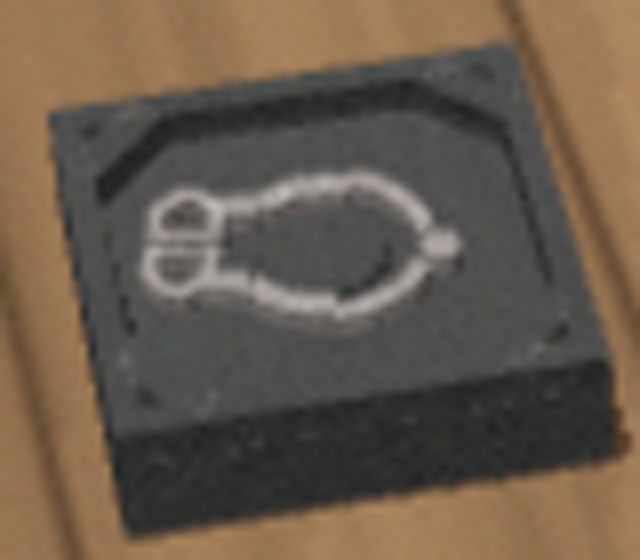

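View pics/a3.png

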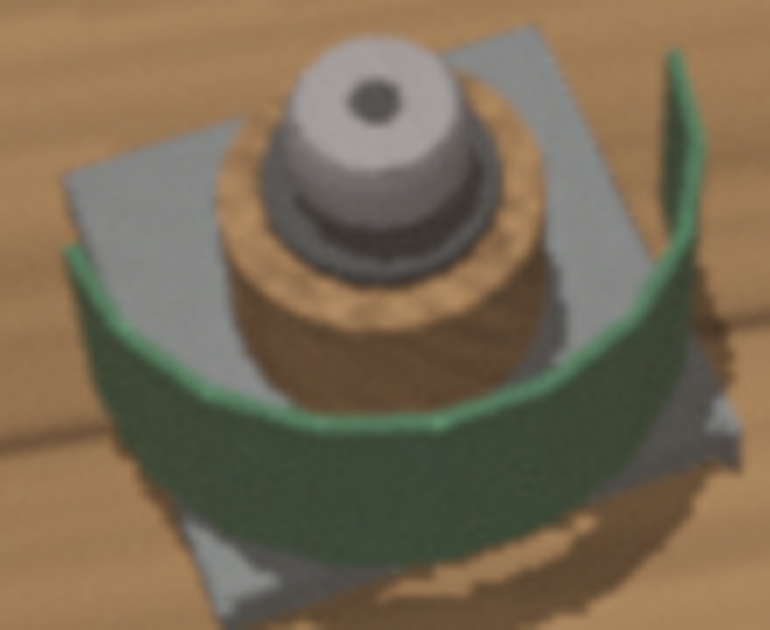

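View pics/b3.png

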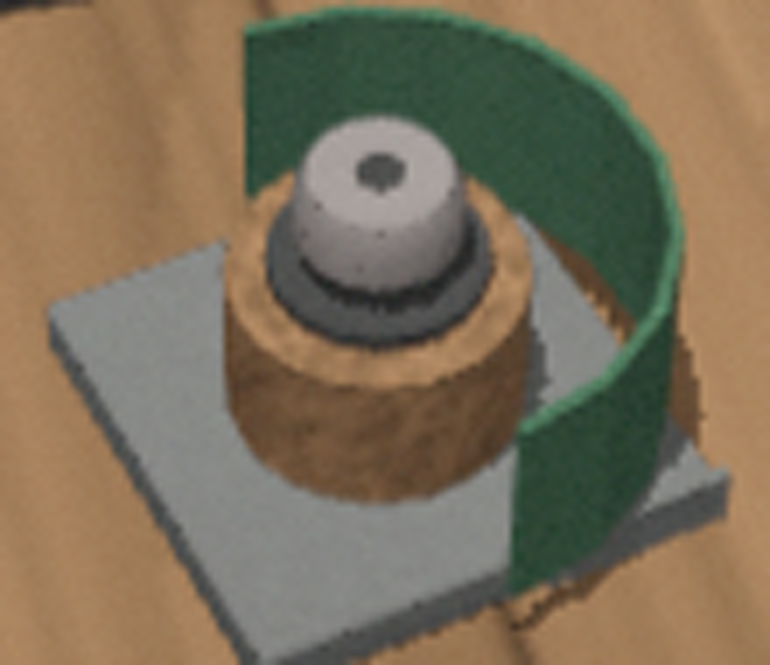

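```bash
cat >> h.py <<'E'
def tri(d1,p1,d2,p2):
    o1,r1=ray(d1,*p1);o2,r2=ray(d2,*p2);r1/=np.linalg.norm(r1);r2/=np.linalg.norm(r2)
    A=np.stack([r1,-r2],1);t=np.linalg.lstsq(A,o2-o1,rcond=None)[0]
    a=o1+t[0]*r1;b=o2+t[1]*r2
    return (a+b)/2,np.linalg.norm(a-b)*1000
def cp(x,y,s,u0,v0): return ((x+.5)/s-.5+u0,(y+.5)/s-.5+v0)
E
python3 - <<'E'
from h import *
s=load('scene0');e=load('side0')
A1=lambda x,y:cp(x,y,6,95,230);B1=lambda x,y:cp(x,y,6,310,370)
A2=lambda x,y:cp(x,y,7,360,180);B2=lambda x,y:cp(x,y,8,245,170)
A3=lambda x,y:cp(x,y,7,235,230);B3=lambda x,y:cp(x,y,7,295,230)
for n,a,b in [('boss',A1(223,298),B1(478,196)),('tipL(+y)',A1(326,470),B1(650,60)),('tipR',A1(249,503),B1(700,124)),
 ('hL rear',A1(243,55),B1(150,270)),('hR rear',A1(78,118),B1(250,430)),
 ('lug scene-left',A2(328,157),B2(180,272)),('lug scene-right',A2(393,162),B2(186,218)),('hinge',A2(365,352),B2(441,243)),
 ('shaft',A3(376,101),B3(381,171)),('shroudA',A3(72,247),B3(522,428)),('shroudB',A3(675,55),B3(246,30)),
 ('die c1',A2(82,102),B2(118,434)),('die c2',A2(522,57),B2(50,118)),('die c3',A2(663,425),B2(518,45)),('die c4',A2(185,470),B2(612,362))]:
    p,g=tri(s,a,e,b); print(n,p.round(4),round(g,1))
E
```

```text
boss [ 0.5769 -0.2809  0.0595] 1.2
tipL(+y) [ 0.641  -0.2506  0.0547] 2.0
tipR [ 0.6473 -0.2734  0.0536] 2.6
hL rear [ 0.4818 -0.2774  0.0585] 0.0
hR rear [ 0.4956 -0.3292  0.0567] 1.2
lug scene-left [0.4791 0.2889 0.0401] 1.6
lug scene-right [0.4855 0.308  0.0422] 0.3
hinge [0.5551 0.2756 0.0432] 0.2
shaft [0.5944 0.0135 0.1184] 1.0
shroudA [ 0.6098 -0.0694  0.0969] 0.5
shroudB [0.579  0.0976 0.0965] 0.5
die c1 [0.4483 0.2179 0.0479] 0.3
die c2 [0.4546 0.3605 0.0453] 0.2
die c3 [0.5984 0.3518 0.0466] 1.4
die c4 [0.5888 0.2094 0.0473] 1.4
```

```bash
cat >> h.py <<'E'
from scipy.spatial.transform import Rotation as R
def goto(x,y,z,yaw):
    from cell import monitor
    s=monitor.get_state();M=R.from_quat(s['orientation']).as_matrix()
    dp=M.T@(np.array([x,y,z])-s['position'])*1000
    cy=np.arctan2(M[1,0],M[0,0]); dy=-(yaw-cy); dy=(dy+np.pi)%(2*np.pi)-np.pi
    print('t',round(s['t'],2),'pos',s['position'].round(4),'yaw',round(cy,4),'tilt',M[:,2].round(4),'F',s['ft_force'].round(1),'w',round(s['grip_width']*1000,1))
    print('shift',dp.round(1),'turn',round(dy,4))
E
python3 -m jog '-45 -36 0 0.18; -90 -71 0 0.36; -135 -107 0 0.54; -180 -142 0 0.73; -225 -178 0 0.91; -270 -214 0 1.09; -315 -249 0 1.27; -359 -285 0 1.45' 1
python3 -c "
from h import *
goto(.535,-.292,.15,.26)"
```

```text
t: 1.15
position: [0.4207, 0.0975, 0.2375]
orientation: [0.787, 0.617, -0.0, 0.0]
ft_force: [0.5, 0.3, 0.1]
grip_width: 0.092
t 1.15 pos [0.4207 0.0975 0.2375] yaw 1.3287 tilt [-3.e-04 -8.e-04 -1.e+00] F [0.5 0.3 0.1] w 92.0
shift [-350.6  204.3   87.8] turn 1.0687
```

```bash
python3 -m jog '-44 26 0 0.14; -88 51 0 0.27; -131 77 5 0.4; -175 102 15 0.53; -219 128 30 0.67; -263 153 50 0.8; -307 179 70 0.94; -351 204 88 1.07'
python3 - <<'E'
from h import *
from cell import eyes
d=eyes.get_image('wrist');np.savez('w1.npz',**d);cv2.imwrite('pics/w1.png',d['color'][:,:,::-1])
goto(.535,-.292,.038,.26)
E
```

```text
t: 2.15
position: [0.5347, -0.2938, 0.1486]
orientation: [0.992, 0.127, -0.0, 0.0]
ft_force: [0.7, 0.1, 0.5]
grip_width: 0.0918
t 2.2 pos [ 0.5347 -0.2993  0.1457] yaw 0.2457 tilt [-0.0022 -0.0021 -1.    ] F [-1.1 -4.  -0.6] w 91.7
shift [  2.4  -7.2 107.7] turn -0.0143
```

View pics/w1.png

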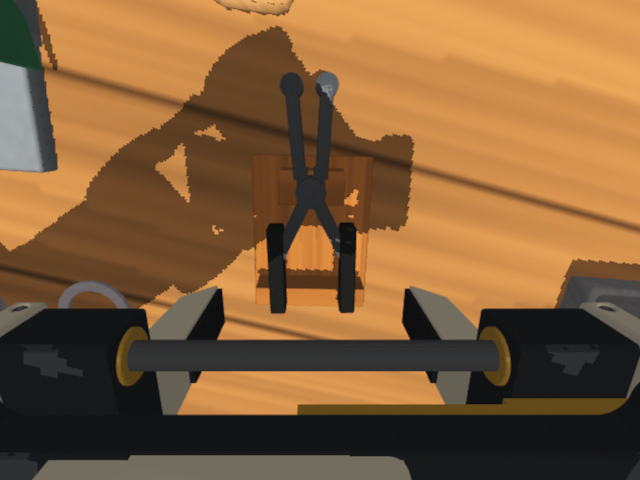

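Run:
```python
from h import *
d=load('w1')
print(d['world_from_camera'].round(3))
b=onz(d,311,190,.057);t1=onz(d,291,84,.053);t2=onz(d,327,83,.053)
# handle extents near rows 225 and 310
m=(d['color'].max(2)<40)
for v in (235,250,265,280,295,305):
    r=np.where(m[v,250:380])[0]+250; g=np.split(r,np.where(np.diff(r)>5)[0]+1); print(v,[(a[0],a[-1]) for a in g if len(a)>5])
print(b,t1,t2)
h=lambda u,v:onz(d,u,v,.055)
for u,v in((269,228),(285,228),(338,228),(354,228),(271,308),(285,308),(338,308),(354,308)): print(u,v,h(u,v).round(4))
x=(t1+t2)/2-b;print(np.arctan2(x[1],x[0]),np.linalg.norm(x))
P=cloud(d);print(P[190,311],P[84,291],P[83,327])
goto(.535,-.292,.038,.26)
```

```text
[[ 0.251  0.921  0.297  0.615]
 [-0.968  0.239  0.078 -0.274]
 [ 0.001 -0.307  0.952  0.296]
 [ 0.     0.     0.     1.   ]]
235 [(np.int64(267), np.int64(283)), (np.int64(339), np.int64(355))]
250 [(np.int64(268), np.int64(283)), (np.int64(339), np.int64(354))]
265 [(np.int64(269), np.int64(284)), (np.int64(339), np.int64(354))]
280 [(np.int64(269), np.int64(285)), (np.int64(339), np.int64(354))]
295 [(np.int64(271), np.int64(285)), (np.int64(338), np.int64(353))]
305 [(np.int64(271), np.int64(285)), (np.int64(339), np.int64(353))]
[ 0.57907025 -0.28175777  0.057     ] [ 0.64133837 -0.25239579  0.053     ] [ 0.6477323 -0.2746971  0.053    ]
269 228 [ 0.5445 -0.2592  0.055 ]
285 228 [ 0.5474 -0.2705  0.055 ]
338 228 [ 0.557  -0.3076  0.055 ]
354 228 [ 0.5599 -0.3188  0.055 ]
271 308 [ 0.4816 -0.2745  0.055 ]
285 308 [ 0.4844 -0.2851  0.055 ]
338 308 [ 0.4948 -0.3253  0.055 ]
354 308 [ 0.4979 -0.3374  0.055 ]
0.27132371796094445 0.06806856864393433
[ 0.57918448 -0.28173208  0.05775336] [ 0.64156912 -0.25220778  0.05084727] [ 0.64806143 -0.27470811  0.05053482]
t 2.2 pos [ 0.5347 -0.2993  0.1457] yaw 0.2457 tilt [-0.0022 -0.0021 -1.    ] F [-1.1 -4.  -0.6] w 91.7
shift [  2.4  -7.2 107.7] turn -0.0143
```

```bash
python3 -c "
from h import *
goto(.5365,-.2928,.038,.265)"
```

```text
t 2.2 pos [ 0.5347 -0.2993  0.1457] yaw 0.2457 tilt [-0.0022 -0.0021 -1.    ] F [-1.1 -4.  -0.6] w 91.7
shift [  3.6  -6.  107.7] turn -0.0193
```

```bash
python3 -m jog '3.6 -6 0 -0.0193; 3.6 -6 10 -0.0193; 3.6 -6 35 -0.0193; 3.6 -6 60 -0.0193; 3.6 -6 85 -0.0193; 3.6 -6 102 -0.0193; 3.6 -6 107.7 -0.0193; 3.6 -6 107.7 -0.0193'
python3 -c "
from h import *
goto(.5365,-.2928,.038,.265)"
```

```text
t: 3.2
position: [0.5367, -0.2926, 0.0382]
orientation: [0.991, 0.132, -0.001, 0.001]
ft_force: [-0.3, -0.1, 0.7]
grip_width: 0.0916
t 3.2 pos [ 0.5367 -0.2926  0.0382] yaw 0.2655 tilt [-0.0019 -0.0022 -1.    ] F [-0.3 -0.1  0.7] w 91.6
shift [-0.2  0.1  0.2] turn 0.0005
```

```bash
python3 -m jog '0 0 0 0; 0 0 0 0; 0 0 0 0; 0 0 0 0; 0 0 0 0; 0 0 0 0; 0 0 0 0; 0 0 0 0' 0.41 25
python3 - <<'E'
from h import *
from cell import eyes
d=eyes.get_image('wrist');np.savez('w2.npz',**d);cv2.imwrite('pics/w2.png',d['color'][:,:,::-1])
goto(.5365,-.2928,.038,.265)
E
```

```text
t: 4.2
position: [0.5367, -0.2927, 0.0385]
orientation: [0.991, 0.132, -0.001, 0.001]
ft_force: [-1.9, 1.2, 4.6]
grip_width: 0.0648
t 4.25 pos [ 0.5367 -0.2927  0.0386] yaw 0.2656 tilt [-0.0018 -0.0024 -1.    ] F [-1.9  1.3  4.6] w 64.8
shift [-0.2  0.1  0.6] turn 0.0006
```

View pics/w2.png

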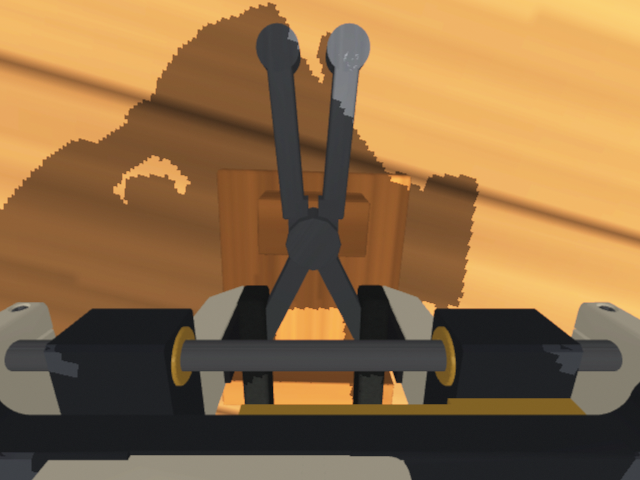

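```bash
python3 - <<'E'
from h import *
d=load('w2')
b=onz(d,313,242,.057);t1=onz(d,277.5,47,.052);t2=onz(d,348.5,47,.052)
tcp=np.array([.5367,-.2927]);c=np.array([np.cos(.2656),np.sin(.2656)]);n=np.array([-c[1],c[0]])
for p in(b,t1,t2): q=p[:2]-tcp;print(p.round(4),(q@c).round(4),(q@n).round(4))
E
python3 -m jog '0 0 0 0; 0 0 -3 0; 0 0 -12 0; 0 0 -28 0; 0 0 -48 0; 0 0 -70 0; 0 0 -90 0; 0 0 -100 0'
python3 -c "
from h import *
goto(.5365,-.2928,.138,.265)"
```

```text
[ 0.5781 -0.2822  0.057 ] 0.0427 -0.0007
[ 0.6413 -0.2524  0.052 ] 0.1115 0.0114
[ 0.6478 -0.276   0.052 ] 0.1115 -0.013
t: 5.25
position: [0.5375, -0.2928, 0.1407]
orientation: [0.991, 0.132, 0.0, 0.002]
ft_force: [-0.5, -0.3, -1.9]
grip_width: 0.0644
t 5.25 pos [ 0.5375 -0.2928  0.1407] yaw 0.2656 tilt [ 6.0e-04 -4.1e-03 -1.0e+00] F [-0.5 -0.3 -1.9] w 64.4
shift [-0.9 -0.3  2.7] turn 0.0006
```

```bash
python3 -c "
from h import *
goto(.361,.29,.17,-.31)"
```

```text
t 5.25 pos [ 0.5375 -0.2928  0.1407] yaw 0.2656 tilt [ 6.0e-04 -4.1e-03 -1.0e+00] F [-0.5 -0.3 -1.9] w 64.4
shift [ -17.3 -608.6  -31.8] turn 0.5756
```

```bash
python3 -m jog '0 -15 -20 0; -1 -45 -45 0.03; -2 -85 -65 0.07; -4 -130 -80 0.11; -5 -175 -80 0.15; -6 -220 -80 0.2; -8 -265 -80 0.25; -9 -310 -80 0.29'
python3 -c "
from h import *
goto(.361,.29,.17,-.31)"
```

```text
t: 6.25
position: [0.4466, 0.0056, 0.2198]
orientation: [1.0, -0.013, 0.001, 0.002]
ft_force: [0.4, 1.2, -1.7]
grip_width: 0.0649
t 6.25 pos [0.4466 0.0056 0.2198] yaw -0.0261 tilt [ 0.001  -0.0041 -1.    ] F [ 0.4  1.2 -1.7] w 64.9
shift [ -93.  -282.2   48.5] turn 0.2839
```

```bash
python3 -m jog '-15 -45 0 0.04; -30 -90 0 0.09; -45 -135 8 0.14; -60 -180 18 0.19; -74 -222 30 0.23; -86 -258 42 0.26; -93 -280 48 0.28; -93 -282 48.5 0.284'
python3 - <<'E'
from h import *
from cell import eyes
d=eyes.get_image('wrist');np.savez('w3.npz',**d);cv2.imwrite('pics/w3.png',d['color'][:,:,::-1])
goto(.375,.333,.10,-.31)
E
```

```text
t: 7.25
position: [0.3602, 0.2906, 0.1697]
orientation: [0.988, -0.153, 0.0, 0.002]
ft_force: [1.2, 0.3, -1.3]
grip_width: 0.0647
t 7.3 pos [0.3608 0.2901 0.17  ] yaw -0.3086 tilt [ 7.0e-04 -4.4e-03 -1.0e+00] F [ 0.2 -0.  -3.3] w 64.9
shift [  0.4 -45.5  69.8] turn 0.0014
```

View pics/w3.png

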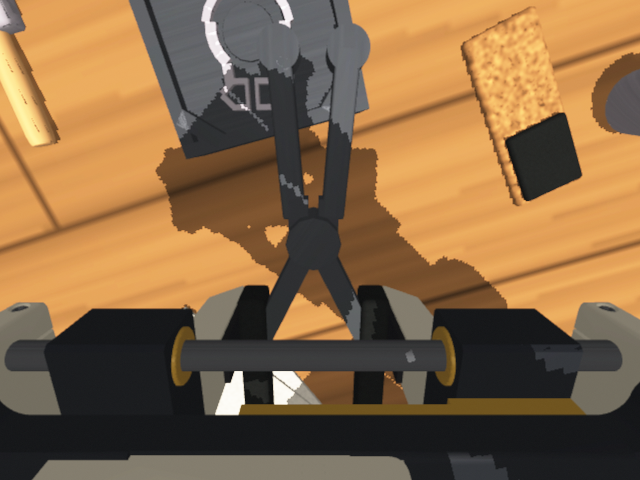

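Run:
```python
from h import *
d=load('w3');crop(d,195,0,315,120,6,'pics/w3c.png')
```

```text
(no output)
```

View pics/w3c.png

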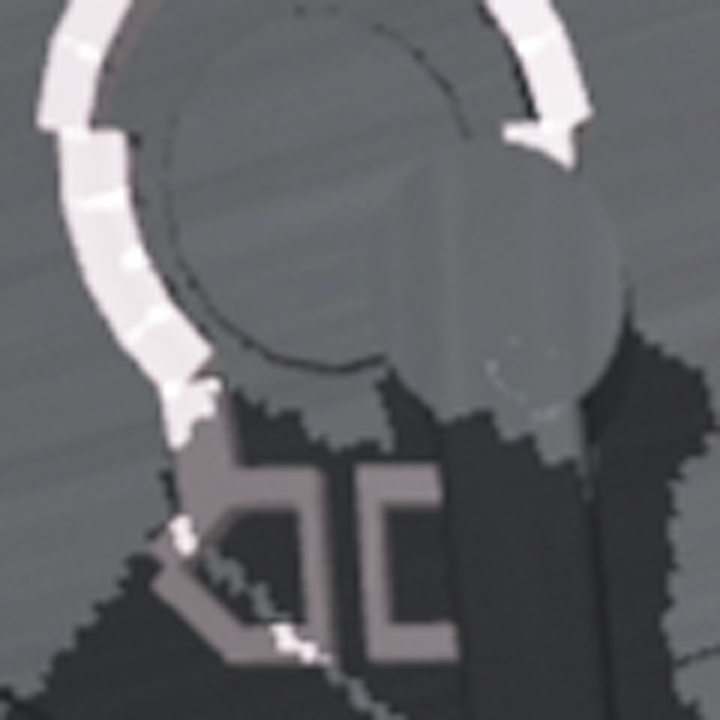

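Run:
```python
from h import *
d=load('w3');C=lambda x,y:onz(d,*cp(x,y,6,195,0),.039)
M=C(346,566.5);a=C(351.5,659);b=C(341,468)
v=b-a;print(M.round(4),np.arctan2(v[1],v[0]),np.linalg.norm(v))
l=C(303,567);r=C(385,567);print('hole inner edges',l.round(4),r.round(4),np.linalg.norm(l-r))
w=l-r;print('yaw from w',np.arctan2(w[1],w[0])-np.pi/2)
print('hole length',np.linalg.norm(C(303,508)-C(303,627)), 'notch', C(195,545))
# button: circle z=36
print('button', onz(d,*cp(320,190,6,195,0),.036).round(4))
s=load('scene0');e=load('side0')
for p in (M,): print('scene',proj(s,p),'side',proj(e,p))
A2=lambda x,y:cp(x,y,7,360,180);B2=lambda x,y:cp(x,y,8,245,170)
print(onz(s,*A2(360,159),.039).round(4),onz(e,*B2(183,244),.039).round(4))
print(onz(s,*A2(365,352),.039).round(4),onz(e,*B2(441,243),.039).round(4))
yaw=-.3
# pin positions in w3 from tips
t1=onz(d,277.5,47,.170+.0136);t2=onz(d,348.5,47,.170+.0136);print(t1,t2)
```

```text
[0.4803 0.2982 0.039 ] -0.3019493446875823 0.021787378002998764
hole inner edges [0.4819 0.3033 0.039 ] [0.4788 0.2936 0.039 ] 0.010155676791224755
yaw from w -0.30743677147315185
hole length 0.013610875972529265 notch [0.48823616 0.31510927 0.039     ]
button [0.5204 0.2869 0.036 ]
scene (np.float64(410.4168713772807), np.float64(202.4372656829334)) side (np.float64(266.60902541278233), np.float64(200.95598909086112))
[0.4801 0.2996 0.039 ] [0.4828 0.3007 0.039 ]
[0.5521 0.2774 0.039 ] [0.556 0.28  0.039]
[0.47039186 0.26763053 0.1836    ] [0.46300783 0.24432346 0.1836    ]
```

```bash
python3 -c "
from h import *
goto(.3734,.3324,.07,-.305)"
```

```text
t 7.3 pos [0.3608 0.2901 0.17  ] yaw -0.3086 tilt [ 7.0e-04 -4.4e-03 -1.0e+00] F [ 0.2 -0.  -3.3] w 64.9
shift [ -1.  -44.5  99.8] turn -0.0036
```

```bash
python3 -m jog '0 -10 5 0; 0 -22 15 0; -1 -34 30 -0.003; -1 -42 50 -0.0036; -1 -44.5 72 -0.0036; -1 -44.5 90 -0.0036; -1 -44.5 98 -0.0036; -1 -44.5 99.8 -0.0036'
python3 - <<'E'
from h import *
from cell import eyes
d=eyes.get_image('wrist');np.savez('w4.npz',**d);cv2.imwrite('pics/w4.png',d['color'][:,:,::-1])
crop(d,210,0,410,150,4,'pics/w4c.png')
goto(.3734,.3324,.0415,-.305)
E
```

```text
t: 8.3
position: [0.3733, 0.3324, 0.0693]
orientation: [0.988, -0.152, 0.0, 0.002]
ft_force: [-0.7, 0.5, -1.9]
grip_width: 0.0648
t 8.35 pos [0.3734 0.3325 0.0696] yaw -0.305 tilt [ 4.0e-04 -4.6e-03 -1.0e+00] F [-0.7  0.1 -2.5] w 64.1
shift [-0.1 -0.  28.1] turn -0.0
```

View pics/w4c.png

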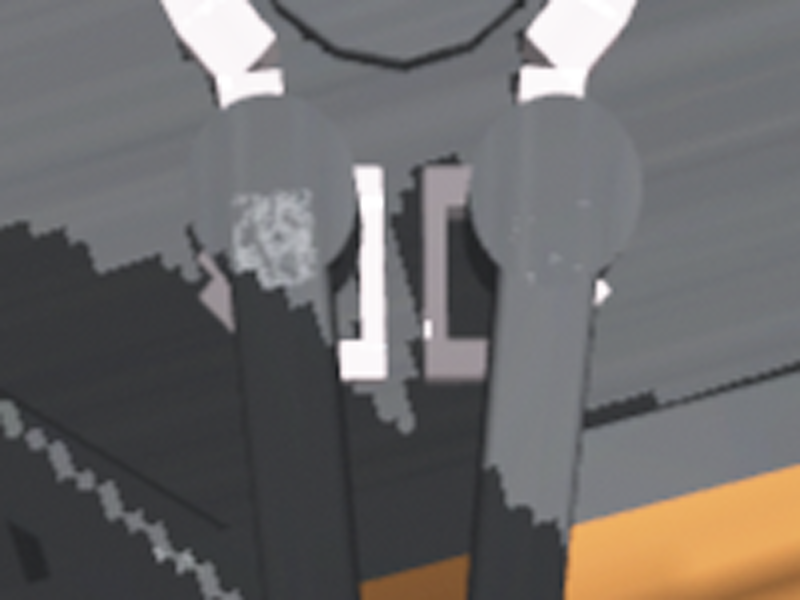

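Run:
```python
from h import *
d=load('w4');C=lambda x,y,z:onz(d,*cp(x,y,4,210,0),z)
# lug rows 166..380
top=C((382+424)/2,167,.039);bot=C((387+424)/2,379,.039);M=(top+bot)/2
t1=C(273,180,.0695+.0136);t2=C(557,180,.0695+.0136);T=(t1+t2)/2
v=top-bot;y=np.arctan2(v[1],v[0]);print('M',M.round(4),'yaw',y,np.linalg.norm(v))
w=t1-t2;print('tips',T.round(4),'yaw',np.arctan2(w[1],w[0])-np.pi/2,np.linalg.norm(w))
c=np.array([np.cos(-.305),np.sin(-.305)]);n=np.array([-c[1],c[0]]);q=(M-T)[:2];print('need move along,lat',q@c*1000,q@n*1000)
```

```text
M [0.4807 0.2986 0.039 ] yaw -0.29422459720171307 0.02225954096770644
tips [0.4805 0.2977 0.0831] yaw -0.30388560811254517 0.02440314186541645
need move along,lat -0.07100204481083866 0.9308227834833034
```

```bash
python3 -m jog '0 -0.7 3 0; 0 -0.7 8 0; 0 -0.7 14 0; 0 -0.7 20 0; 0 -0.7 25 0; 0 -0.7 27.5 0; 0 -0.7 28.6 0; 0 -0.7 28.8 0'
python3 - <<'E'
from h import *
from cell import eyes
d=eyes.get_image('wrist');np.savez('w5.npz',**d)
crop(d,210,0,410,150,4,'pics/w5c.png')
goto(.3734,.3324,.0415,-.305)
E
```

```text
t: 9.35
position: [0.3737, 0.333, 0.0409]
orientation: [0.988, -0.152, 0.001, 0.002]
ft_force: [-1.1, -0.7, -1.4]
grip_width: 0.0648
t 9.4 pos [0.3737 0.333  0.041 ] yaw -0.305 tilt [ 6.0e-04 -4.5e-03 -1.0e+00] F [-0.5 -0.6 -0. ] w 64.8
shift [-0.1  0.7 -0.5] turn -0.0
```

View pics/w5c.png

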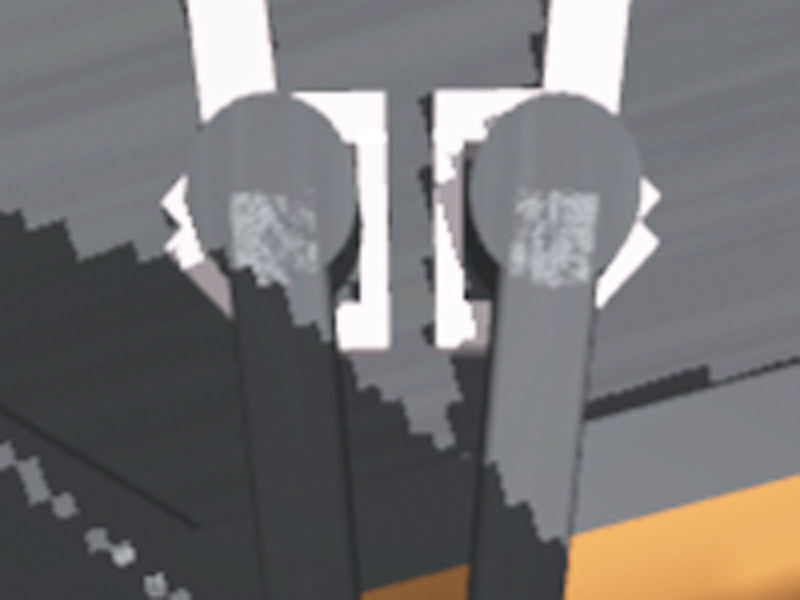

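```bash
python3 -m jog '0 0 0.4 0; 0 0 0.8 0; 0 0 1 0; 0 0 1 0; 0 0 1 0; 0 0 1 0; 0 0 1 0; 0 0 1 0' -0.24 30
python3 - <<'E'
from h import *
from cell import eyes
d=eyes.get_image('wrist');np.savez('w6.npz',**d);cv2.imwrite('pics/w6.png',d['color'][:,:,::-1])
goto(.3734,.3324,.0415,-.305)
E
```

```text
t: 10.4
position: [0.3739, 0.3331, 0.0401]
orientation: [0.988, -0.152, 0.001, 0.002]
ft_force: [0.5, -0.6, 1.5]
grip_width: 0.0358
t 10.45 pos [0.3739 0.3331 0.04  ] yaw -0.3049 tilt [ 0.0011 -0.0043 -1.    ] F [ 0.6 -1.1  1.5] w 35.9
shift [-0.3  0.8 -1.5] turn 0.0001
```

View pics/w6.png

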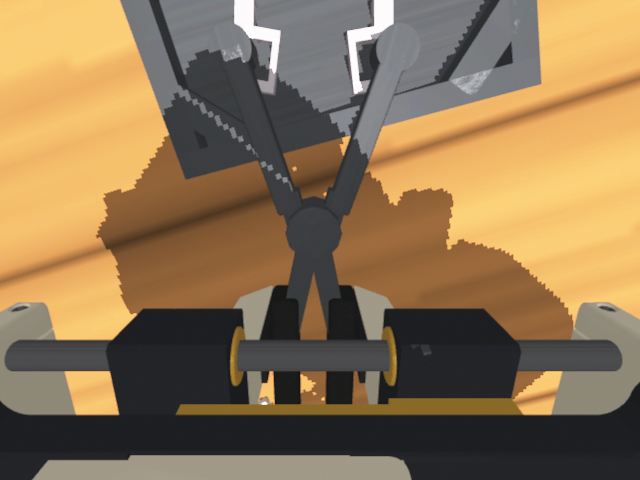

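```bash
python3 -m jog '0 0 -1 0; 0 0 -4 0; 0 0 -10 0; 0 0 -20 0; 0 0 -34 0; 0 0 -52 0; 0 0 -70 0; 0 0 -85 0'
python3 - <<'E'
from h import *
from cell import eyes
for n in('wrist','side','scene'):
    d=eyes.get_image(n);np.savez(n[0]+'7.npz',**d)
    if n=='wrist': cv2.imwrite('pics/w7.png',d['color'][:,:,::-1])
    else:
        p=proj(d,(.49,.30,.13));u,v=map(int,p);crop(d,max(u-70,0),max(v-50,0),u+70,v+50,5,f'pics/{n[:2]}7.png')
goto(.3734,.3324,.125,-.305)
E
```

```text
t: 11.45
position: [0.374, 0.3336, 0.1266]
orientation: [0.988, -0.152, 0.001, 0.002]
ft_force: [0.0, -0.7, -2.3]
grip_width: 0.0356
t 11.6 pos [0.3742 0.3337 0.126 ] yaw -0.305 tilt [ 0.0027 -0.0032 -1.    ] F [-0.4 -0.5 -2.3] w 36.2
shift [-0.4  1.5  1. ] turn 0.0
```

View pics/w7.png

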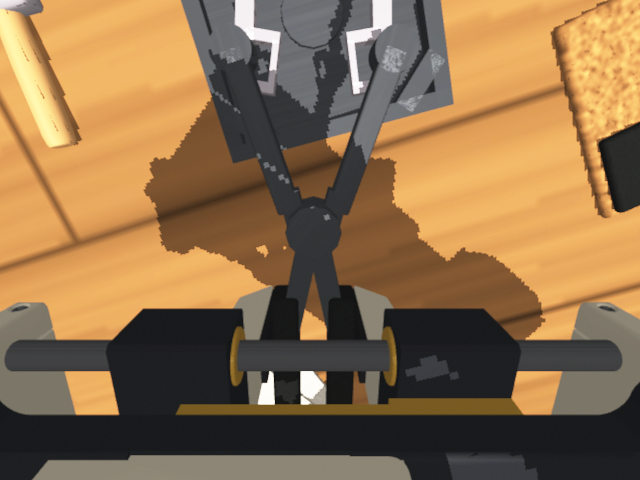

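View pics/si7.png

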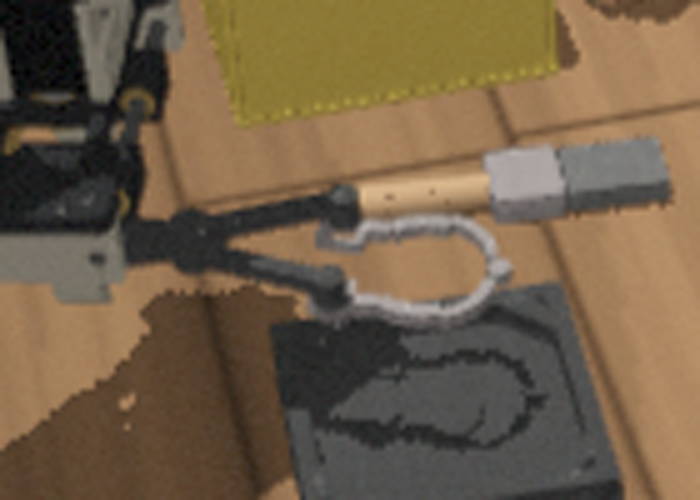

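View pics/sc7.png

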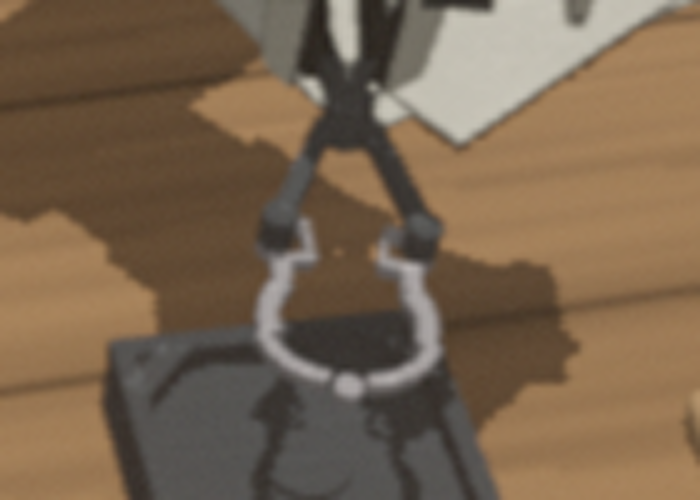

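```bash
python3 - <<'E'
from h import *
a=load('s7') if False else None
E
ls *.npz
python3 - <<'E'
from h import *
# note: side & scene both saved to s7 -> scene overwrote side
s=load('s7');e=load('side0')
def o(d): u,v=map(int,proj(d,(.49,.30,.13)));return max(u-70,0),max(v-50,0)
so,eo=o(s),o(e)
S=lambda x,y:cp(x,y,5,*so);E=lambda x,y:cp(x,y,5,*eo)
h,g=tri(s,S(348,384),e,E(501,270));print('hinge',h.round(4),g)
for n,a,b in(('tipR',S(281,213),E(333,283)),('tipL',S(421,230),E(341,200)),('boss',S(350,92),E(192,227))):
    print(n,*tri(s,a,e,b))
# depth of ring hinge
P=cloud(s);u,v=map(int,map(round,S(348,384)));print(P[v-1:v+2,u-1:u+2,2].round(4))
for x,y in((270,330),(430,335),(310,240),(390,240)):
    u,v=map(int,map(round,S(x,y)));print(P[v,u].round(4))
E
```

```text
s7.npz
scene0.npz
side0.npz
w1.npz
w2.npz
w3.npz
w4.npz
w5.npz
w6.npz
w7.npz
wrist0.npz
hinge [0.5519 0.2762 0.1268] 1.119403265888647
tipR [0.47484374 0.27069558 0.14257489] 3.025930525452519
tipL [0.49067058 0.32559311 0.14122053] 1.6603928376341557
boss [0.4209382  0.3166042  0.15043106] 2.5716043896105836
[[0.1221 0.1223 0.122 ]
 [0.1207 0.1229 0.1214]
 [0.1235 0.1215 0.1229]]
[0.5172 0.2576 0.123 ]
[0.5328 0.3182 0.1245]
[ 0.3636  0.3481 -0.0023]
[0.4761 0.3229 0.1188]
```

Run:
```python
from h import *
d=load('w7');crop(d,180,0,440,260,3,'pics/w7c.png')
g=cv2.cvtColor(d['color'],cv2.COLOR_RGB2GRAY)
```

```text
(no output)
```

View pics/w7c.png

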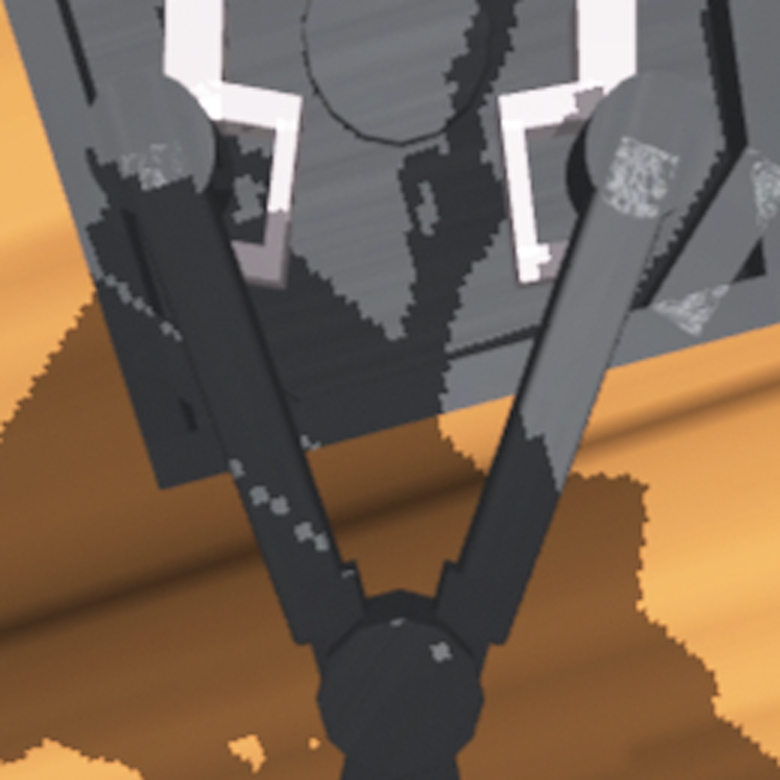

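Run:
```python
from h import *
d=load('w7');C=lambda x,y,z:onz(d,*cp(x,y,3,180,0),z)
b=C(401,698,.1446);t=(C(150,140,.139)+C(650,140,.139))/2
l=(C(302,96,.1236)+C(498,96,.1236))/2
T=np.array([.374,.3336]);c=np.array([np.cos(-.305),np.sin(-.305)]);n=np.array([-c[1],c[0]])
for p in(b,t,l): q=p[:2]-T;print(p.round(4),(q@c*1000).round(1),(q@n*1000).round(1))
w=C(150,140,.139)-C(650,140,.139);print(np.linalg.norm(w),np.arctan2(w[1],w[0])-np.pi/2)
```

```text
[0.4184 0.3187 0.1446] 46.8 -0.9
[0.4811 0.299  0.139 ] 112.5 -0.8
[0.489  0.2965 0.1236] 120.9 -0.9
0.058067767253371254 -0.30436016511667985
```

Run:
```python
from h import *
s=load('scene0');e=load('side0')
print(onz(s,*cp(376,101,7,235,230),.115),onz(e,*cp(381,171,7,295,230),.115))
goto(.4895,-.0045,.19,.18)
```

```text
[0.59164279 0.01408847 0.115     ] [0.59561896 0.01594323 0.115     ]
t 11.6 pos [0.3742 0.3337 0.126 ] yaw -0.305 tilt [ 0.0027 -0.0032 -1.    ] F [-0.4 -0.5 -2.3] w 36.2
shift [211.8 288.1 -62.6] turn -0.485
```

```bash
python3 -m jog '0 0 -10 0; 6 8 -28 0; 18 25 -45 -0.03; 35 48 -55 -0.07; 55 75 -60 -0.12; 77 105 -62 -0.17; 100 136 -63 -0.23; 123 167 -63 -0.28'
python3 -c "
from h import *
goto(.4895,-.0045,.19,.18)"
```

```text
t: 12.6
position: [0.4414, 0.1365, 0.1899]
orientation: [1.0, -0.012, 0.001, 0.002]
ft_force: [0.1, 0.5, -2.8]
grip_width: 0.0357
t 12.6 pos [0.4414 0.1365 0.1899] yaw -0.023 tilt [ 0.0024 -0.0033 -1.    ] F [ 0.1  0.5 -2.8] w 35.7
shift [ 51.4 139.8   0.5] turn -0.203
```

```bash
python3 -m jog '11 30 0 -0.04; 21 58 0 -0.08; 31 84 0 -0.12; 39 107 0 -0.155; 46 125 0 -0.185; 50 136 0 -0.2; 51.4 139.8 0.5 -0.203; 51.4 139.8 0.5 -0.203'
python3 - <<'E'
from h import *
from cell import eyes,monitor
print(monitor.get_state()['position'])
d=eyes.get_image('wrist');np.savez('w8.npz',**d);cv2.imwrite('pics/w8.png',d['color'][:,:,::-1])
goto(.4452,-.0125,.15,.18)
E
```

```text
t: 13.6
position: [0.4893, -0.0042, 0.1899]
orientation: [0.996, 0.09, 0.001, 0.002]
ft_force: [-0.6, 0.2, -2.8]
grip_width: 0.0366
[ 0.48930474 -0.0041957   0.18986908]
t 13.65 pos [ 0.4893 -0.004   0.1899] yaw 0.18 tilt [ 0.0019 -0.003  -1.    ] F [-0.6 -0.5 -2.7] w 36.1
shift [-44.9   0.4  39.9] turn 0.0
```

View pics/w8.png

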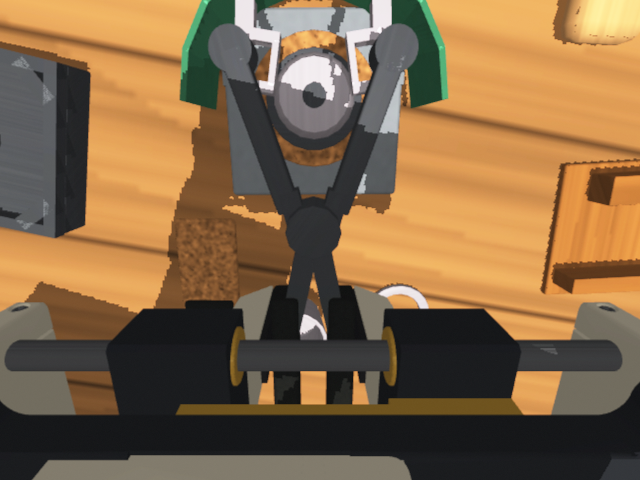

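Run:
```python
from h import *
d=load('w8');crop(d,254,30,374,150,6,'pics/w8c.png')
```

```text
(no output)
```

View pics/w8c.png

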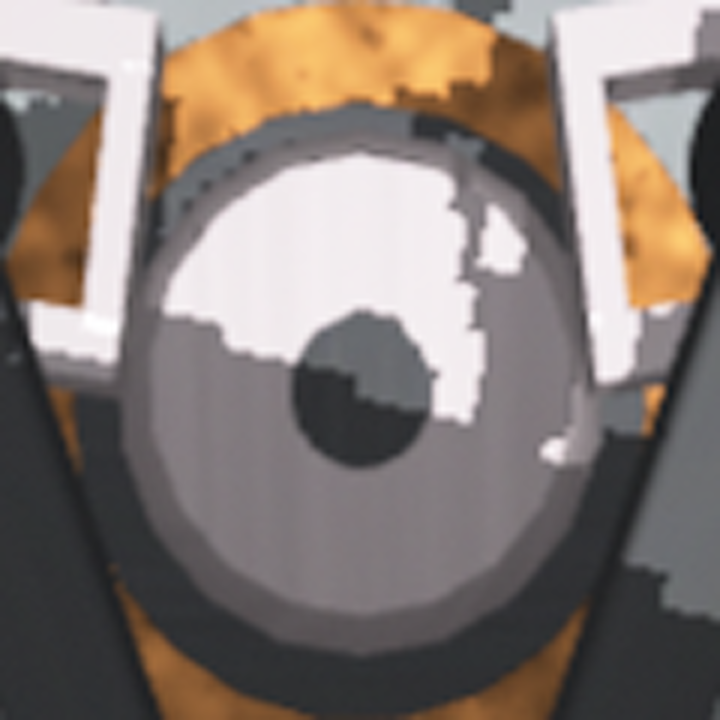

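Run:
```python
from h import *
d=load('w8');C=lambda x,y,z:onz(d,*cp(x,y,6,254,30),z)
T=np.array([.4893,-.0042]);yaw=.18;c=np.array([np.cos(yaw),np.sin(yaw)]);n=np.array([-c[1],c[0]])
for x,y in((361,388.5),(366.5,383)):
    p=C(x,y,.115);q=p[:2]-T;print(p.round(4),(q@c*1000).round(1),(q@n*1000).round(1))
print(np.linalg.norm(C(150,383,.115)-C(583,383,.115)),np.linalg.norm(C(366,152,.115)-C(366,614,.115)))
# shroud ends z .095 : inner-rear corners near (181,97),(447,99)
a=onz(d,185,102,.095);b=onz(d,444,102,.095);print(a,b,(a+b)/2,np.linalg.norm(a-b)); w=a-b;print(np.arctan2(w[1],w[0])-np.pi/2)
# pliers bits in this image: boss, tips
z0=.1899+.0075
bs=onz(d,314,231,z0+.011);t1=onz(d,233,47,z0+.0055);t2=onz(d,396.5,47,z0+.0055)
for p in(bs,(t1+t2)/2):
    q=p[:2]-T;print((q@c*1000).round(1),(q@n*1000).round(1))
```

```text
[0.5935 0.0131 0.115 ] 105.7 -1.7
[0.5941 0.0126 0.115 ] 106.2 -2.2
0.04290467691316996 0.04217155890722103
[0.57606458 0.09505514 0.095     ] [ 0.60627236 -0.07123955  0.095     ] [0.59116847 0.0119078  0.095     ] 0.1690160767105839
0.17969273057884205
47.2 -1.2
111.7 -1.5
```

```bash
python3 -m jog '-8 0 0 0; -19 0 0 0; -31 0 5 0; -40 0 15 0; -45 0.4 28 0; -45.5 0.4 40 0; -45.5 0.4 48 0; -45.5 0.4 50 0'
python3 - <<'E'
from h import *
from cell import eyes,monitor
for n,k in(('scene','sc9'),('side','si9'),('wrist','w9')):
    d=eyes.get_image(n);np.savez(k+'.npz',**d)
    if n!='wrist':
        u,v=map(int,proj(d,(.585,.013,.12)));crop(d,u-45,v-40,u+45,v+40,8,f'pics/{k}.png'); print(k,u-45,v-40)
goto(.4452,-.0125,.1395,.18)
E
```

```text
t: 14.65
position: [0.4446, -0.0126, 0.1392]
orientation: [0.996, 0.09, 0.0, 0.001]
ft_force: [0.4, 0.1, -3.9]
grip_width: 0.0361
sc9 241 199
si9 299 214
t 14.8 pos [ 0.4449 -0.0127  0.14  ] yaw 0.1801 tilt [ 0.0022 -0.003  -1.    ] F [ 0.4 -0.7 -1.9] w 36.3
shift [ 0.3 -0.1  0.5] turn 0.0001
```

View pics/sc9.png

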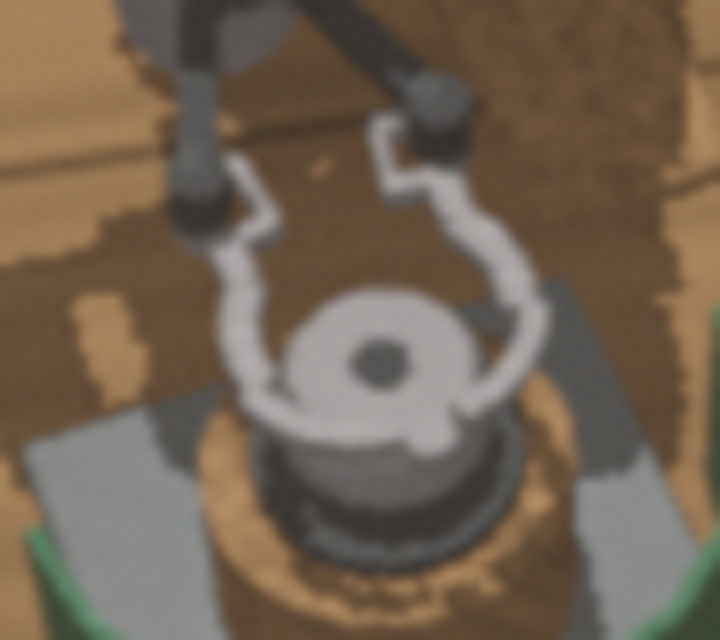

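View pics/si9.png

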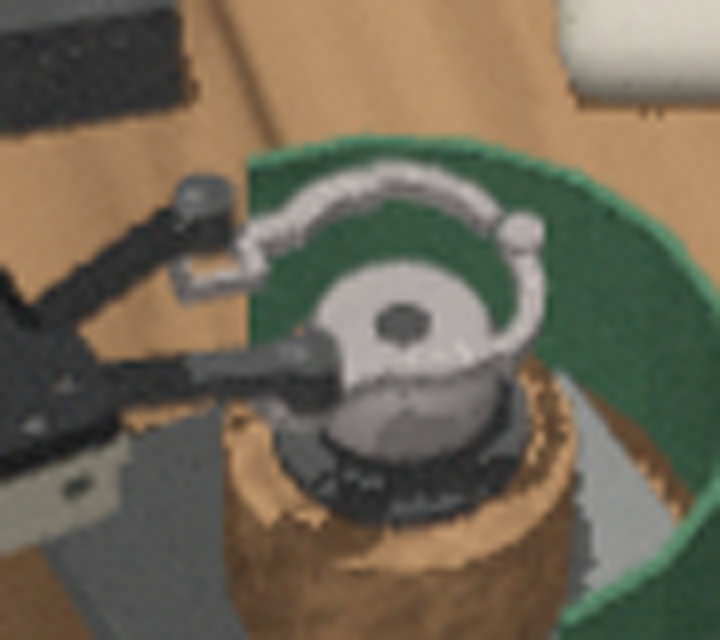

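Run:
```python
from h import *
s=load('sc9');e=load('si9')
S=lambda x,y:cp(x,y,8,241,199);E=lambda x,y:cp(x,y,8,299,214)
h,g1=tri(s,S(433,432),e,E(521,233));a,g2=tri(s,S(381,363),e,E(403,323))
t1,g3=tri(s,S(438,97),e,E(204,195));t2,g4=tri(s,S(199,172),e,E(315,352))
print(h.round(4),g1,a.round(4),g2,t1.round(4),g3,t2.round(4),g4)
yaw=.18;c=np.array([np.cos(yaw),np.sin(yaw)]);n=np.array([-c[1],c[0]])
for q in(h-a,t1-a,t2-a,(t1+t2)/2-a): print((q[:2]@c*1000).round(1),(q[:2]@n*1000).round(1),(q[2]*1000).round(1))
# also single camera planes: hinge top z .1305+.007-> TCP .1395 -> underside .130 top .137
for d,hp,ap in((s,S(433,432),S(381,363)),(e,E(521,233),E(403,323))):
    q=onz(d,*hp,.137)-onz(d,*ap,.115);print((q[:2]@c*1000).round(1),(q[:2]@n*1000).round(1))
w=t1-t2;print(np.arctan2(w[1],w[0])-np.pi/2)
```

```text
[0.6263 0.0202 0.1349] 1.304181927033484 [0.5943 0.0134 0.1186] 0.7814502401758378 [0.5499 0.0351 0.1552] 1.161632133857435 [ 0.5612 -0.0211  0.1551] 1.8568157228424067
32.6 1.0 16.3
-39.9 29.4 36.6
-38.8 -28.0 36.5
-39.3 0.7 36.5
36.3 0.1
30.1 -4.0
0.19912613257671996
```

Run:
```python
from h import *
for k,F,pts in(('sc9',lambda x,y:cp(x,y,8,241,199),dict(hinge=(433,435),shaft=[(330,360),(420,340),(350,320)],tipL=(440,97),tipR=(199,172),armR=(240,330),armR2=(240,270),armL=(500,260),armL2=(525,330),lugL=(410,185),lugR=(262,225),front=(330,425))),
 ('si9',lambda x,y:cp(x,y,8,299,214),dict(hinge=(521,233),shaft=[(360,320),(440,300),(400,285)],tipL=(204,195),tipR=(315,352),armL=(390,178),armL2=(300,215),armL3=(460,195),lugL=(215,278),lugL2=(258,245),arm=(528,310)))):
    d=load(k);P=cloud(d)
    for n,p in pts.items():
        for q in (p if isinstance(p,list) else [p]):
            u,v=map(int,map(round,F(*q)));w=P[v-1:v+2,u-1:u+2].reshape(-1,3);print(k,n,P[v,u].round(4),'zmed',np.nanmedian(w[:,2]).round(4),'max',np.nanmax(w[:,2]).round(4))
```

```text
sc9 hinge [0.6264 0.0211 0.1344] zmed 0.1341 max 0.1347
sc9 shaft [0.5883 0.0029 0.1133] zmed 0.1138 max 0.1155
sc9 shaft [0.5872 0.0236 0.1157] zmed 0.1151 max 0.1164
sc9 shaft [0.5787 0.0082 0.1145] zmed 0.1154 max 0.1168
sc9 tipL [0.548  0.037  0.1524] zmed 0.1528 max 0.1541
sc9 tipR [ 0.5585 -0.0212  0.1531] zmed 0.1527 max 0.1541
sc9 armR [ 0.5904 -0.0162  0.1341] zmed 0.1351 max 0.137
sc9 armR2 [ 0.5728 -0.0137  0.134 ] zmed 0.1356 max 0.1365
sc9 armL [0.5821 0.0434 0.1346] zmed 0.1346 max 0.1372
sc9 armL2 [0.6034 0.045  0.1355] zmed 0.1335 max 0.1362
sc9 lugL [0.5594 0.0271 0.1365] zmed 0.1365 max 0.1374
sc9 lugR [ 0.5641 -0.0086  0.1364] zmed 0.1361 max 0.1394
sc9 front [ 0.6207 -0.001   0.1355] zmed 0.1334 max 0.1358
si9 hinge [0.6266 0.0178 0.1357] zmed 0.1331 max 0.1357
si9 shaft [0.5855 0.0165 0.1174] zmed 0.1159 max 0.1187
si9 shaft [0.6077 0.0215 0.1143] zmed 0.1164 max 0.1175
si9 shaft [0.5999 0.03   0.1137] zmed 0.1149 max 0.1164
si9 tipL [0.5503 0.0357 0.1537] zmed 0.1525 max 0.1556
si9 tipR [ 0.5617 -0.0222  0.154 ] zmed 0.154 max 0.1566
si9 armL [0.6006 0.0469 0.1341] zmed 0.1341 max 0.1377
si9 armL2 [0.5759 0.0403 0.1363] zmed 0.1362 max 0.1373
si9 armL3 [0.6153 0.0343 0.1366] zmed 0.1342 max 0.1371
si9 lugL [0.5487 0.0232 0.1387] zmed 0.1353 max 0.1387
si9 lugL2 [0.5631 0.0313 0.1376] zmed 0.1369 max 0.138
si9 arm [ 0.6215 -0.0043  0.1341] zmed 0.1349 max 0.1366
```

```bash
python3 -m jog '0.3 0.6 2 0; 0.3 0.6 6 0; 0.3 0.6 11 0; 0.3 0.6 16 0; 0.3 0.6 21 0; 0.3 0.6 26 0; 0.3 0.6 30 0; 0.3 0.6 32 0'
python3 - <<'E'
from h import *
goto(.4452,-.0135,.092,.18)
E
```

```text
t: 15.8
position: [0.4453, -0.0133, 0.1077]
orientation: [0.996, 0.09, 0.001, 0.002]
ft_force: [-0.9, 0.3, -2.2]
grip_width: 0.0362
t 15.8 pos [ 0.4453 -0.0133  0.1077] yaw 0.1801 tilt [ 0.0019 -0.0029 -1.    ] F [-0.9  0.3 -2.2] w 36.2
shift [-0.2  0.1 15.7] turn 0.0001
```

```bash
python3 -m jog '0 0 3 0; 0 0 6 0; 0 0 9 0; 0 0 12 0; 0 0 14 0; 0 0 15.5 0; 0 0 16.5 0; 0 0 17 0'
python3 - <<'E'
from h import *
from cell import eyes
for n,k in(('scene','sc10'),('side','si10')):
    d=eyes.get_image(n);np.savez(k+'.npz',**d)
    u,v=map(int,proj(d,(.585,.013,.10)));crop(d,u-45,v-40,u+45,v+40,8,f'pics/{k}.png'); print(k,u-45,v-40)
goto(.4452,-.0135,.092,.18)
E
```

```text
t: 16.8
position: [0.4454, -0.0133, 0.0907]
orientation: [0.996, 0.09, 0.001, 0.002]
ft_force: [-1.0, 0.1, -1.8]
grip_width: 0.0359
sc10 242 205
si10 299 221
t 16.9 pos [ 0.4454 -0.0134  0.0907] yaw 0.1801 tilt [ 0.002 -0.003 -1.   ] F [-0.3  1.4 -1.3] w 36.1
shift [-0.2  0.1 -1.3] turn 0.0001
```

View pics/sc10.png

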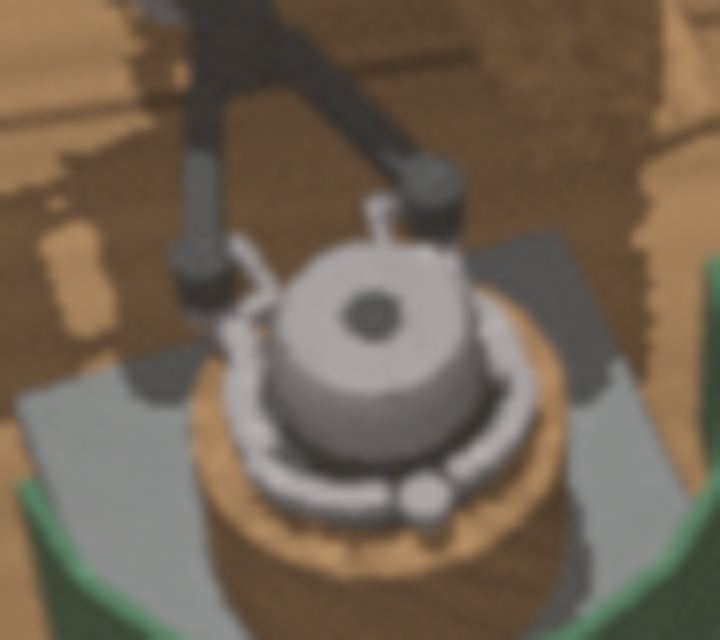

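View pics/si10.png

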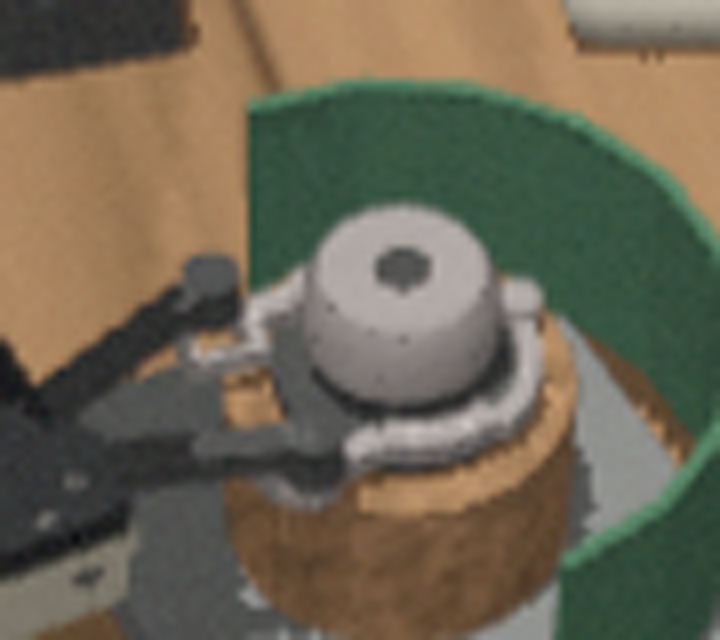

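```bash
python3 -m jog '0 0 0.6 0; 0 0 1.2 0; 0 0 1.5 0; 0 0 1.5 0; 0 0 1.5 0; 0 0 1.5 0; 0 0 1.5 0; 0 0 1.5 0'
python3 - <<'E'
from h import *
goto(.4452,-.0135,.092,.18)
E
```

```text
t: 17.9
position: [0.4454, -0.0134, 0.0892]
orientation: [0.996, 0.09, 0.001, 0.002]
ft_force: [-1.9, -0.6, -0.0]
grip_width: 0.036
t 17.9 pos [ 0.4454 -0.0134  0.0892] yaw 0.1801 tilt [ 0.002 -0.003 -1.   ] F [-1.9 -0.6 -0. ] w 36.0
shift [-0.2  0.1 -2.8] turn 0.0001
```

```bash
python3 -m jog '0 0 0 0; 0 0 0 0; 0 0 0 0; -1 0 0 0; -1.5 0 0 0; -1.5 0 0 0; -1.5 0 0 0; -1.5 0 0 0' 0.41 25
python3 - <<'E'
from h import *
from cell import eyes
for n,k in(('scene','sc11'),('side','si11'),('wrist','w11')):
    d=eyes.get_image(n);np.savez(k+'.npz',**d)
    if n!='wrist':
        u,v=map(int,proj(d,(.575,.013,.10)));crop(d,u-45,v-40,u+45,v+40,8,f'pics/{k}.png')
    else: crop(d,200,0,430,150,3.4,'pics/w11.png')
goto(.4452,-.0135,.092,.18)
E
```

```text
t: 18.9
position: [0.444, -0.0137, 0.0892]
orientation: [0.996, 0.09, 0.001, 0.002]
ft_force: [0.1, 0.0, -1.5]
grip_width: 0.065
t 19.05 pos [ 0.444  -0.0137  0.0892] yaw 0.1801 tilt [ 0.0021 -0.003  -1.    ] F [ 0.2 -0.5 -1.4] w 64.4
shift [ 1.2  0.1 -2.8] turn 0.0001
```

View pics/sc11.png

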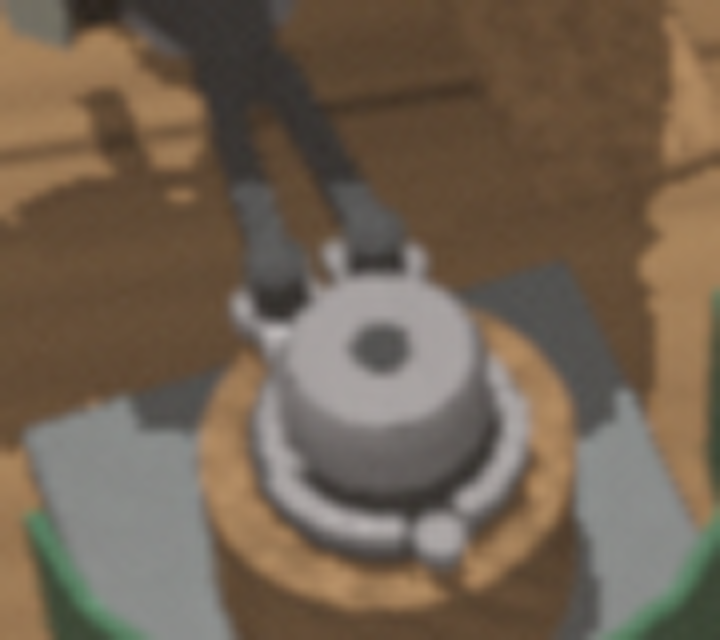

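View pics/si11.png

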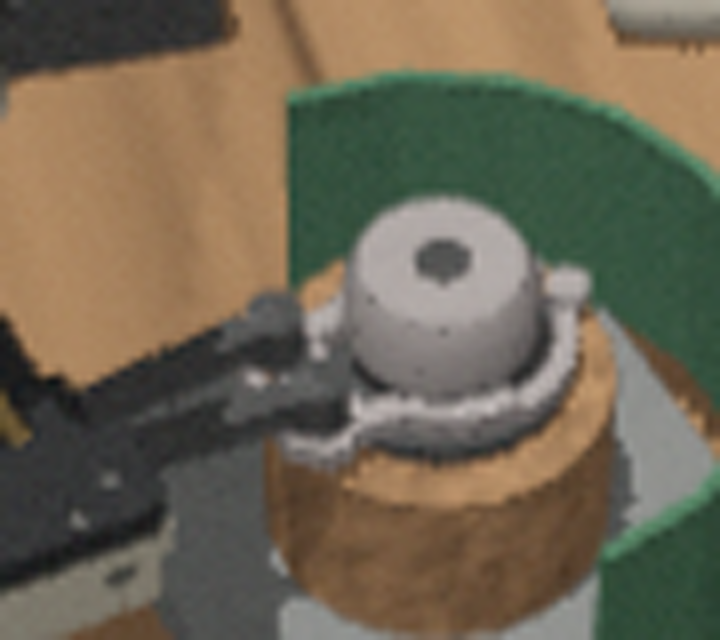

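View pics/w11.png

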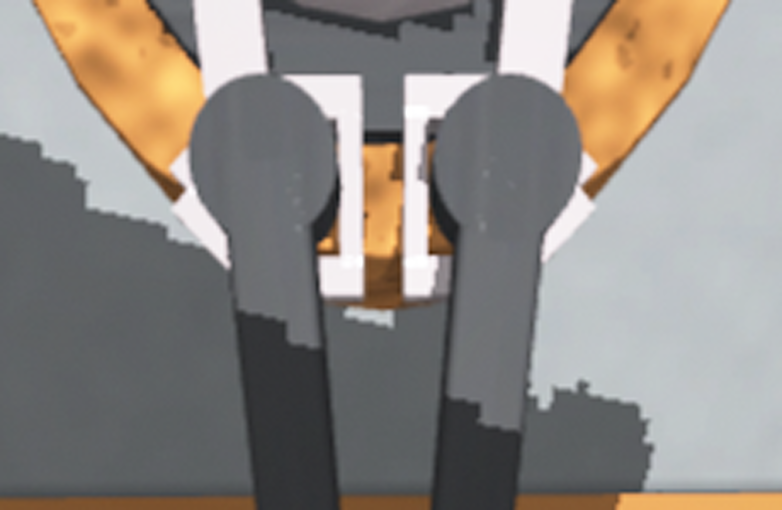

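```bash
python3 -m jog '0 0 -2 0; 0 0 -5 0; 0 0 -9 0; 0 0 -15 0; 0 0 -25 0; 0 0 -38 0; 0 0 -52 0; 0 0 -65 0'
python3 - <<'E'
from h import *
from cell import eyes
for n,k in(('scene','sc12'),('side','si12')):
    d=eyes.get_image(n);np.savez(k+'.npz',**d)
    if n!='wrist':
        u,v=map(int,proj(d,(.575,.013,.10)));crop(d,u-45,v-40,u+45,v+40,8,f'pics/{k}.png')
goto(.5367,-.2927,.15,.2656)
E
```

```text
t: 20.05
position: [0.444, -0.0135, 0.1555]
orientation: [0.996, 0.09, 0.001, 0.002]
ft_force: [0.6, -0.3, -2.5]
grip_width: 0.0645
t 20.15 pos [ 0.4448 -0.0136  0.1559] yaw 0.1801 tilt [ 0.0054 -0.0037 -1.    ] F [ 0.5 -0.8 -1.9] w 64.9
shift [ 40.4 291.    7.5] turn -0.0855
```

View pics/sc12.png

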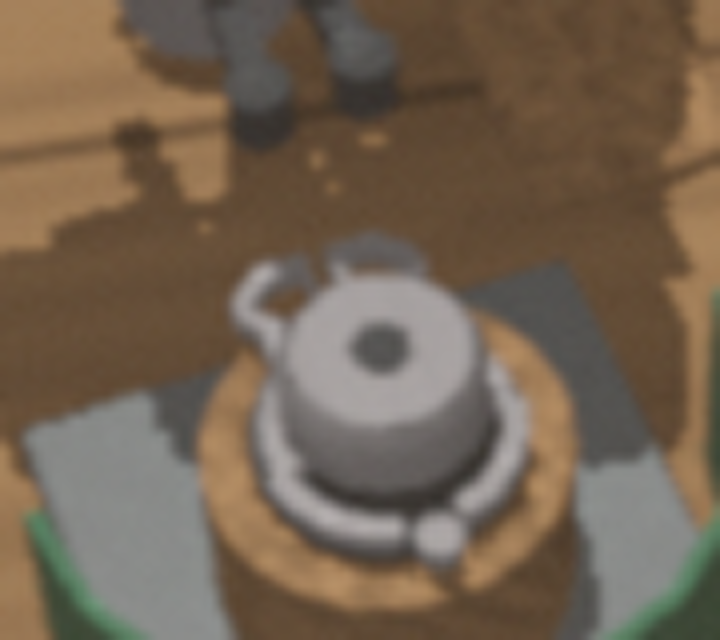

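View pics/si12.png

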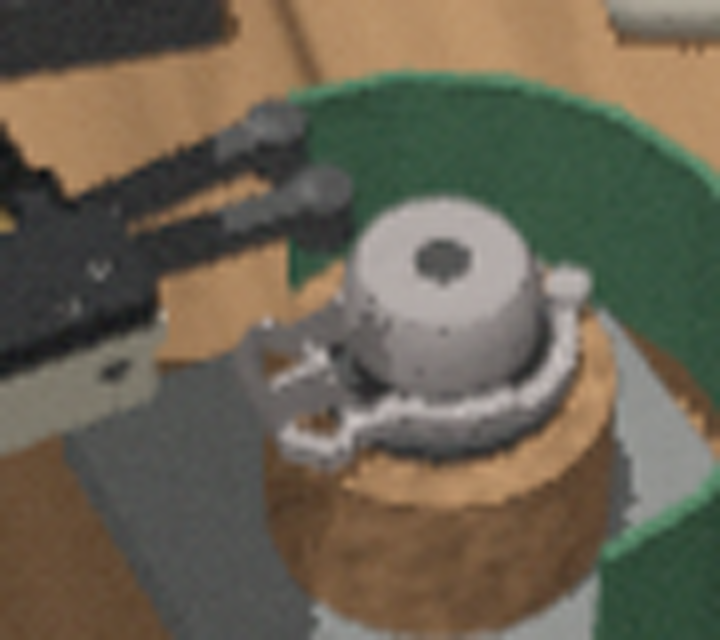

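```bash
python3 -m jog '2 8 -8 0; 6 40 -15 -0.01; 12 85 -20 -0.025; 20 135 -20 -0.04; 27 185 -15 -0.055; 33 230 -5 -0.07; 38 268 3 -0.08; 40.4 291 7.5 -0.0855'
python3 - <<'E'
from h import *
goto(.5367,-.2927,.11,.2656)
E
```

```text
t: 21.15
position: [0.5366, -0.2951, 0.1489]
orientation: [0.991, 0.132, 0.002, 0.002]
ft_force: [-0.5, 0.7, -1.8]
grip_width: 0.0646
t 21.15 pos [ 0.5366 -0.2951  0.1489] yaw 0.2644 tilt [ 0.0043 -0.0032 -1.    ] F [-0.5  0.7 -1.8] w 64.6
shift [ 0.6 -2.5 38.9] turn -0.0012
```

```bash
python3 -m jog '0.6 -2.5 2 -0.0012; 0.6 -2.5 8 -0.0012; 0.6 -2.5 18 -0.0012; 0.6 -2.5 30 -0.0012; 0.6 -2.5 42 -0.0012; 0.6 -2.5 52 -0.0012; 0.6 -2.5 58 -0.0012; 0.6 -2.5 60 -0.0012'
python3 - <<'E'
from h import *
from cell import eyes
for n,k in(('wrist','w13'),('side','si13')):
    d=eyes.get_image(n);np.savez(k+'.npz',**d);cv2.imwrite(f'pics/{k}.png',d['color'][:,:,::-1])
    if n=='side': crop(d,310,370,440,470,6,'pics/si13.png')
goto(.5367,-.2927,.0385,.2656)
E
```

```text
t: 22.15
position: [0.5367, -0.2927, 0.0885]
orientation: [0.991, 0.132, 0.002, 0.002]
ft_force: [-0.1, -0.4, -2.3]
grip_width: 0.0647
t 22.25 pos [ 0.5368 -0.2928  0.0889] yaw 0.2654 tilt [ 0.0044 -0.0033 -1.    ] F [-0.4  0.4 -1.3] w 64.8
shift [-0.2 -0.4 50.4] turn -0.0002
```

View pics/w13.png

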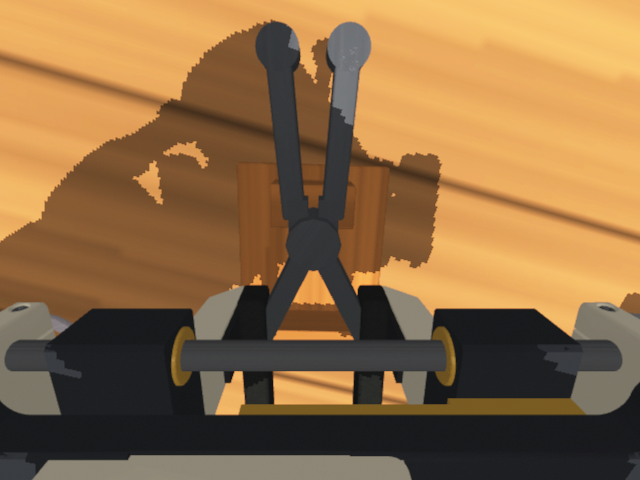

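View pics/si13.png

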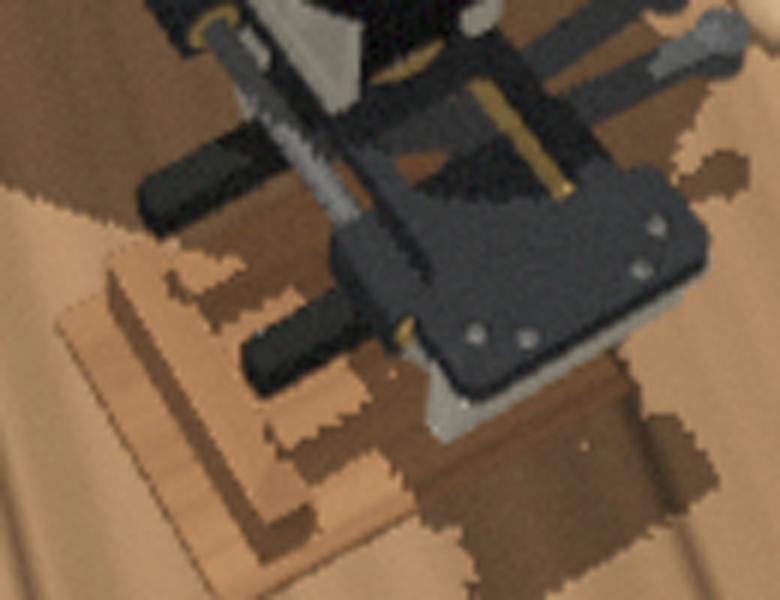

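```bash
python3 -m jog '0 0 8 0; -0.2 -0.2 18 0; -0.2 -0.2 28 0; -0.2 -0.2 37 0; -0.2 -0.2 44 0; -0.2 -0.2 48 0; -0.2 -0.2 50 0; -0.2 -0.2 50.6 0'
python3 - <<'E'
from h import *
goto(.5367,-.2927,.0385,.2656)
E
```

```text
t: 23.25
position: [0.5369, -0.2928, 0.0386]
orientation: [0.991, 0.132, 0.002, 0.002]
ft_force: [0.3, 1.6, 0.8]
grip_width: 0.0648
t 23.25 pos [ 0.5369 -0.2928  0.0386] yaw 0.2654 tilt [ 0.0046 -0.0033 -1.    ] F [0.3 1.6 0.8] w 64.8
shift [-0.1 -0.1  0.1] turn -0.0002
```

```bash
python3 -m jog '0 0 0.3 0; 0 0 0.3 0; 0 0 0.3 0; 0 0 0.3 0; 0 0 0.3 0; 0 0 0.3 0; 0 0 0.3 0; 0 0 0.3 0' 1
python3 -m jog '0 0 0 0; 0 0 -5 0; 0 0 -15 0; 0 0 -35 0; 0 0 -60 0; 0 0 -85 0; 0 0 -105 0; 0 0 -112 0'
python3 - <<'E'
from h import *
from cell import eyes
for n,k in(('wrist','w14'),('side','si14'),('scene','sc14')):
    d=eyes.get_image(n);np.savez(k+'.npz',**d);cv2.imwrite(f'pics/{k}.png',d['color'][:,:,::-1])
goto(.5367,-.2927,.15,.2656)
E
```

```text
t: 24.25
position: [0.5369, -0.2928, 0.0383]
orientation: [0.991, 0.132, 0.002, 0.002]
ft_force: [0.2, -1.4, -0.0]
grip_width: 0.0918
t: 25.25
position: [0.537, -0.2928, 0.1524]
orientation: [0.991, 0.132, 0.003, 0.003]
ft_force: [-0.2, -0.0, -0.3]
grip_width: 0.092
t 25.4 pos [ 0.5362 -0.2924  0.1503] yaw 0.2654 tilt [ 0.0047 -0.0034 -1.    ] F [-0.3  0.4  0.7] w 91.4
shift [0.4 0.4 0.3] turn -0.0002
```

View pics/w14.png

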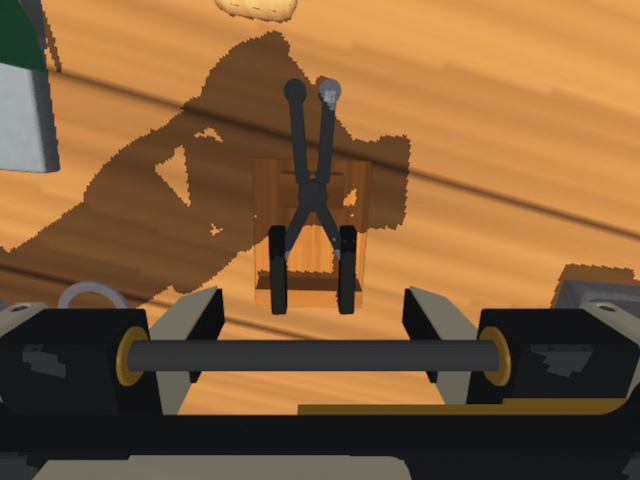

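View pics/sc14.png

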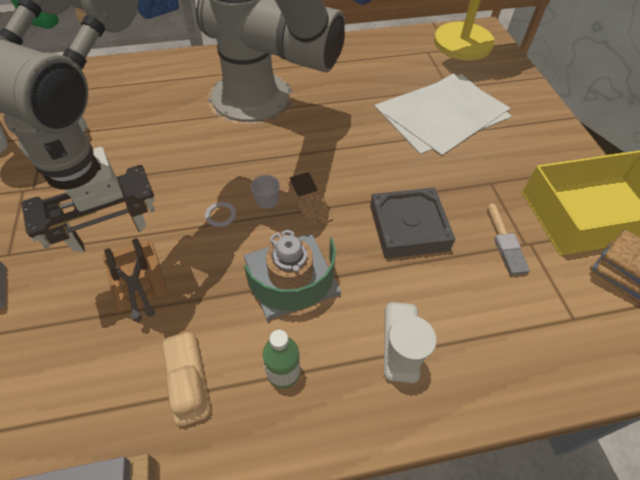

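Run:
```python
from h import *
a=load('w1');b=load('w14')
for d,q in((a,[(311,190),(291,84),(327,83)]),(b,[(313,195),(295,90),(330,89)])):
    print([onz(d,u,v,z).round(4)[:2] for (u,v),z in zip(q,(.057,.053,.053))])
goto(.454,-.013,.2,.18)
```

```text
[array([ 0.5791, -0.2818]), array([ 0.6413, -0.2524]), array([ 0.6477, -0.2747])]
[array([ 0.5783, -0.2832]), array([ 0.6416, -0.2538]), array([ 0.6482, -0.2759])]
t 25.4 pos [ 0.5362 -0.2924  0.1503] yaw 0.2654 tilt [ 0.0047 -0.0034 -1.    ] F [-0.3  0.4  0.7] w 91.4
shift [  -5.9 -290.9  -51. ] turn 0.0854
```

Pliers are back within about 1.5 mm (within calibration error). One look down at the ring before handing in.

```bash
python3 -m jog '0 -10 -15 0; -1 -45 -35 0.01; -2 -95 -48 0.03; -3 -145 -51 0.045; -4 -195 -51 0.06; -5 -240 -51 0.075; -6 -275 -51 0.085; -6 -291 -51 0.085'
python3 - <<'E'
from h import *
from cell import eyes
d=eyes.get_image('wrist');np.savez('w15.npz',**d);crop(d,220,0,410,160,4,'pics/w15.png')
d=eyes.get_image('side');np.savez('si15.npz',**d);crop(d,295,225,405,315,7,'pics/si15.png')
goto(.454,-.013,.2,.18)
E
```

```text
t: 26.4
position: [0.453, -0.0112, 0.2003]
orientation: [0.996, 0.091, 0.002, 0.002]
ft_force: [0.3, -0.8, 0.2]
grip_width: 0.0917
t 26.5 pos [ 0.4536 -0.0119  0.2003] yaw 0.1828 tilt [ 0.0049 -0.0034 -1.    ] F [-0.5 -0.3 -0.1] w 91.7
shift [0.2 1.1 0.3] turn 0.0028
```

View pics/w15.png

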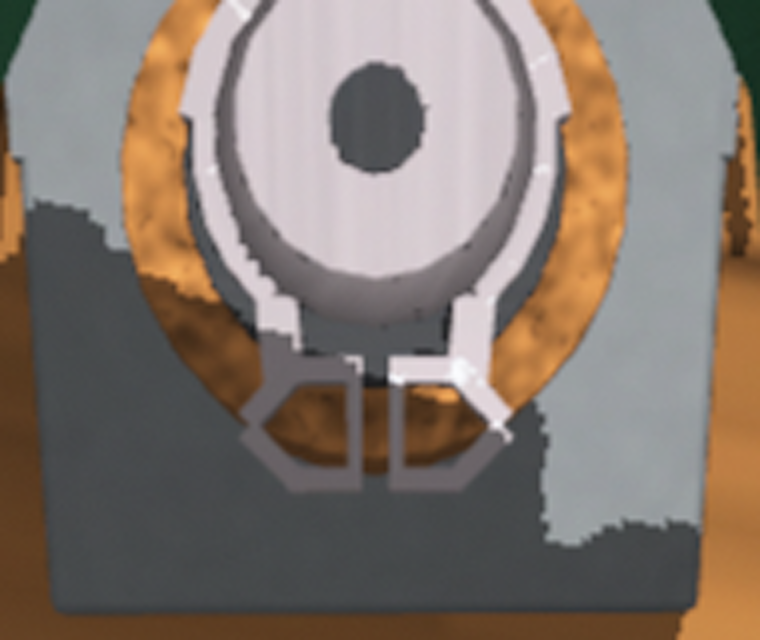

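View pics/si15.png

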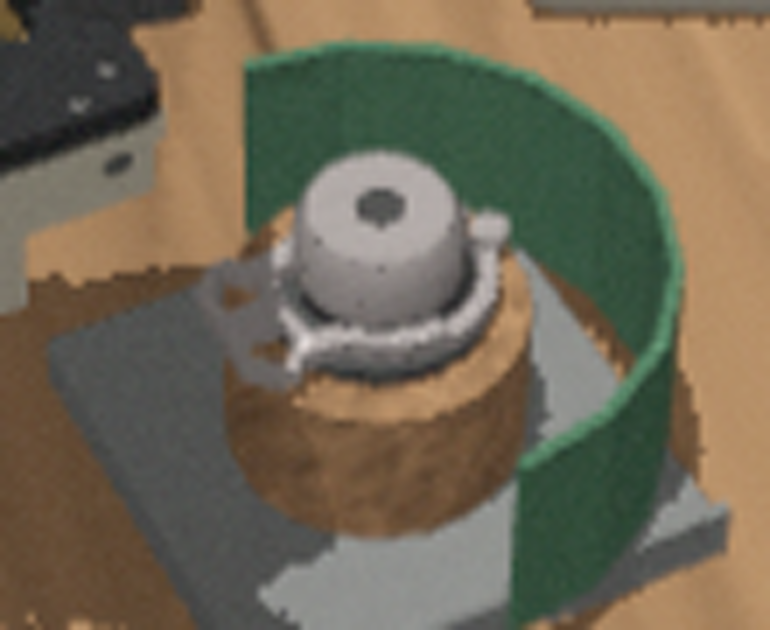

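```bash
python3 -c "
from cell import order
print(order.close_job())"
```

```text
the job is handed in; nothing more can be done
None
```

The job is done and handed in at about 26.5 s of the 64 s allowed. The pliers took the ring out of the die, spread it, lowered it over the spindle until it bore lightly on the flange, and let it close. The pliers are back on their wooden rest. Only the pliers touched the ring, and nothing else on the bench looked moved.

**Last checks:**
- **Ring:** seen from above and from the side, it sits around the groove with its lug gap about 4.5 mm, much the same as it was in the die. I did not measure its height on the flange separately. Flange contact shows only as a rise of about 2.5 N while lowering.
- **Pliers:** they lie within about 1.5 mm of where they started, with the calibration good to about 2 mm, and the handles have sprung open again.
- **Forces:** wrist force readings stayed under 5 N throughout.

**Disagreements:**
- While the ring hung from the pins, its hinge end measured about 2 mm lower than the lugs. It went over the shaft with no rise in the wrist force.
- The fixed cameras and the wrist camera differed by about 1–2 mm on the spindle axis. I took a value between them.

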